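Redress the revolving silverware display

TASK

The goblet on the raised plinth of the revolving display has been sold: stand it upright in the wooden wrapping tray, and put the tall spired casket from the stock mat on the plinth in its place. Stand every other silver piece from the mat on a low pad of its own, each piece upright and in the middle so that it holds the pad's alarm pin right down, and gently turn the display, which has knobs on its rim for pushing it round, so that in the end the plinth with the spired casket faces the customers, in line with the brass pointer. Leave the coffee pot, bangle rack and gift boxes where they are, and do not knock over the casket, the jar or the goblet.

Things in the scene. Friction and masses are not known exactly. Their poses are not given: they have to be found in the camera images.
- stand_foot: Fixed dark wooden foot of the revolving display, round, 250 mm across, 32 mm high. Origin: on the counter, on the vertical axis of the disc. Its x axis points to the front of the display, the customers' side (away from the robot, within 0.35 rad of world x). The brass pointer stands on it 220 mm along x, just outside the disc's edge, a small upright with a diamond-shaped head, up to 61 mm above the counter.
- disc (a joint): Angle in rad by which the disc has been turned about the vertical axis of the foot since the start (0 at the start, wherever the plinth then is), growing anticlockwise seen from above, no end stops. The disc is dark wood, 364 mm across, 18 mm thick, its top 52 mm above the counter; it turns with light friction (1 to 2 N at the rim when turned slowly) and stays where it is left.
- pad0 (a point): Centre of the top of the raised feature plinth on the disc: a wooden drum 84 mm across, 25 mm above the disc, so its top is 77 mm above the counter, 115 mm from the disc's axis. A black alarm pin 16 mm across stands 6 mm up out of its centre.
- pad1 (a point): Centre of the top of low pad 1: a dark red round pad 84 mm across and 3 mm thick on the disc, top 55 mm above the counter, 115 mm from the disc's axis, 90 degrees anticlockwise from the plinth. A black alarm pin 16 mm across stands 6 mm up out of its centre.
- pad2 (a point): Centre of the top of low pad 2: a dark red round pad 84 mm across and 3 mm thick on the disc, top 55 mm above the counter, 115 mm from the disc's axis, 180 degrees anticlockwise from the plinth. A black alarm pin 16 mm across stands 6 mm up out of its centre.
- pad3 (a point): Centre of the top of low pad 3: a dark red round pad 84 mm across and 3 mm thick on the disc, top 55 mm above the counter, 115 mm from the disc's axis, 270 degrees anticlockwise from the plinth. A black alarm pin 16 mm across stands 6 mm up out of its centre.
- pin0 (a joint): How far the alarm pin of pad 0 is pressed down, m: 0 up, 0.006 flush with the pad. The spring gives under 0.9 N, so a piece standing on it presses it flush by its own weight.
- pin1 (a joint): How far the alarm pin of pad 1 is pressed down, m: 0 up, 0.006 flush with the pad. The spring gives under 0.9 N, so a piece standing on it presses it flush by its own weight.
- pin2 (a joint): How far the alarm pin of pad 2 is pressed down, m: 0 up, 0.006 flush with the pad. The spring gives under 0.9 N, so a piece standing on it presses it flush by its own weight.
- pin3 (a joint): How far the alarm pin of pad 3 is pressed down, m: 0 up, 0.006 flush with the pad. The spring gives under 0.9 N, so a piece standing on it presses it flush by its own weight.
- knob0 (a point): Centre of the brass ball of rim knob 0, for turning the disc: ball 20 mm across on a stem 11 mm thick, centre 84 mm and top 94 mm above the counter, 168 mm from the disc's axis, 45 degrees anticlockwise from the plinth.
- knob1 (a point): Centre of the brass ball of rim knob 1, for turning the disc: ball 20 mm across on a stem 11 mm thick, centre 84 mm and top 94 mm above the counter, 168 mm from the disc's axis, 135 degrees anticlockwise from the plinth.
- knob2 (a point): Centre of the brass ball of rim knob 2, for turning the disc: ball 20 mm across on a stem 11 mm thick, centre 84 mm and top 94 mm above the counter, 168 mm from the disc's axis, 225 degrees anticlockwise from the plinth.
- knob3 (a point): Centre of the brass ball of rim knob 3, for turning the disc: ball 20 mm across on a stem 11 mm thick, centre 84 mm and top 94 mm above the counter, 168 mm from the disc's axis, 315 degrees anticlockwise from the plinth.
- tower: The tall spired silver casket, 121 mm high, round: drum 66 mm across up to 34 mm, then a cone to a straight neck 40 mm across from 62 to 92 mm (the place to grip), a spire and a ball above. 0.42 kg. At the start it stands with two or three other pieces on a dark red felt board (250 mm square, 4 mm thick) on the counter at the robot's right, one near each corner, about 136 mm apart. Origin: centre of its underside; z is up through it.
- box: Low round lidded silver box, 62 mm across with straight sides up to 44 mm (grip there), shallow domed lid with a ball knob, 74 mm high in all. 0.34 kg. May be absent. Origin: centre of its underside; z is up through it.
- jar: Slim round silver jar, foot 60 mm across, straight body 48 mm across from 12 to 80 mm (grip there), domed lid and ball, 106 mm high in all. 0.34 kg. May be absent. Origin: centre of its underside; z is up through it.
- burner: Square silver incense burner: square foot 60 mm wide, narrow waist, square cup 56 mm wide from 46 to 82 mm high with a shallow recess in its top (grip the cup across two opposite faces). 0.36 kg. May be absent. The faces look along its x and y axes. Origin: centre of its underside; z is up through it.
- goblet: Silver goblet standing on the raised plinth at the start: round foot 56 mm across, thin stem, cup 58 mm across with straight sides from 58 mm to its open rim at 98 mm (grip there from outside). 0.28 kg. Origin: centre of its underside; z is up through it.
- wrap_tray: Fixed open wooden wrapping tray, 160 x 160 mm outside, 30 mm high, walls 6 mm, inner floor 6 mm above the counter. Origin: centre of its underside; x and y along its sides.
- coffee_pot: Copper coffee pot, 160 mm high, about 140 mm from spout to handle, a bystander. Origin: centre of its underside.
- bangle_rack: Small wooden rack with a roll of silver bangles, 150 x 60 x 86 mm, a bystander. Origin: centre of its underside.
- gift_boxes: Two small cardboard gift boxes one on the other, 75 x 55 x 60 mm, a bystander. Origin: centre of its underside.
Things that resemble listed ones, but are neither listed nor needed, are in the scene too. What is shaped like the burner but purple is not meant. What is shaped like the tower but purple is not meant.

How it is judged:
By the outcome, as a careful person would: the job done as asked, in the order asked, and still so for the second after the job is handed in, with the robot touching nothing.
Of box, jar, burner only 2 to 3 are there at a start; the rules pass over those that are not, and their reading is None.
At some moment in a run one of box, burner may be knocked a few centimetres aside while the robot is not near it.
It also fails if it takes over 210 s, if anything falls off the work surface, if the arm or the gripper's body presses on something with over 40 N, if the wrist force passes 120 N, or if a joint passes its speed limit or range.

ROBOT

A 6-joint arm with a two-finger parallel gripper is mounted at the origin on the work surface. World frame = base frame: x ahead of the robot, y to its left, z up, the work surface at z = 0. Lengths are in mm, angles in degrees, forces in N, time in s.
With the tool pointing down it reaches from about 300 to 775 mm from the base axis. Payload 14.6 kg.
Tool frame: the origin (TCP) lies midway between the tips of the shut fingers; the grasp point (between the pads) lies 19 mm behind it; z points along the fingers, y is the direction in which the jaws open and shut (so a half turn about z gives the same grasp; the last joint's range is limited). The gripper opens to 94 mm and grips with 3 to 60 N. Pads are 16 mm wide; open, the fingers measure 119 mm over their backs; the gripper's body (75 mm by 177 mm) begins 78 mm behind the grasp point.
Start: joints at [-74.061, 17.183, 87.147, -0, 75.671, -3.816], TCP at [185.897, -517.621, 205.446] pointing down, gripper open.
Joint ranges: [-173.82, 173.82], [-45.26, 126.66], [13.44, 144.39], [-59.66, 239.66], [0, 175.72], [-146.38, 146.38]. Speed limits (degrees/s): [127.2, 127.2, 147.25, 180, 180, 180].

INTERFACE

Orientations are given as [roll, pitch, yaw] about the fixed x, y, z axes, in that order (R = Rz(yaw) Ry(pitch) Rx(roll)).
In Python, from workcell import r gives the robot as it stands.
- The arm moves only by the shell command python3 -m inch 'ROWS' [FORCE]. ROWS is JSON, a list of rows, each an object with "hand": the gripper's target within -1 to 1 (shut at 1, half-way at 0, fully open at -1); "delta_pos": the shift along the tool's x, y, z in mm, a list of three; "yaw": the turn about the tool's z in degrees. A call has 1 to 5 rows; each row shifts and turns the commanded pose from where the row before left it, along the tool's axes as they then stand; what a row does not reach is not made up. A row lasts 1/12 s, in which the tool goes at most 41.7 mm and 7.16 degrees, less where a joint would pass 70% of its speed; a pose out of reach is approached as far as the arm can. A call is refused whole if a number of a shift passes 41.7 or a number of a turn 7.16, either way. A call with a gripper value outside its range is refused whole. The fingers move at their own pace and stop on an object; FORCE is the grip in N (left out, the last holds). Time passes only in rows, so rows that do not move let the fingers close. It gives the time, the measured TCP pose, the force and the opening at its end, in the units of the state.
- r.get_state(): the state, without advancing time (a new reading comes with each control period).
- r.grab_frame(name): name is "side" or "top"; returns (picture, depth): 420x560x3 uint8, blue, green, red; 420x560 float32, mm along the optical axis (not along the pixel's ray), 0 where there is no reading.
- r.camera_model(name): a dict with "intrinsics" (3x3 intrinsics, pixels), "dist" ([k1, k2, p1, p2, k3] as OpenCV has them; the pictures are not rectified), "extrinsics" (4x4, takes a point from world to camera coordinates). Camera axes: x right, y down, z forward; pixel columns grow to the right and rows downward; lengths in mm; the calibration is good to about 2 mm. A picture is of the moment at which its call begins. camera_model takes no time and is no camera call.
- r.job_done(): hands the job in, once; it reports no verdict.
The state is a dict: "clock": time; "joints": joint angles; "dq": joint speeds; "joint_efforts": joint torques, N m; "ee_pos": TCP position; "eef_rot": TCP orientation; "ft_force": force on the tool from outside, world axes, zero at the start; "torque": the same for the moment, N m; "finger_gap": opening from 0.0 (shut) to 1.0 (fully open).
Only numpy, scipy, OpenCV 4.12 (cv2) and the standard library are available. Lean on these libraries where they do the work, as an engineer would, in place of code of your own. Each camera call takes 0.05 s, during which the arm holds its last target.

## Working session

There is one attempt and no reset: what is moved stays moved. The work goes in short steps, Python scripts to look and compute and a shell command to move; the robot and the scene stay as the last step left them, time stands still between calls to the robot, and variables do not carry over. Pictures are saved under pics/ and viewed, and the job is handed in when it is done.

```bash
ls; mkdir -p pics
cat > h.py <<'E'
import numpy as np, cv2
from workcell import r
def grab(n,f):
    p,d=r.grab_frame(n); cv2.imwrite(f'pics/{f}.png',p); np.savez_compressed(f'pics/{f}.npz',p=p,d=d); return p,d
def w(n,d,uv):
    m=r.camera_model(n);K=np.array(m['intrinsics']);D=np.array(m['dist'],float);E=np.array(m['extrinsics'])
    uv=np.asarray(uv,float).reshape(-1,2)
    q=cv2.undistortPoints(uv.reshape(-1,1,2),K,D).reshape(-1,2)
    z=d[uv[:,1].astype(int),uv[:,0].astype(int)]
    c=np.c_[q*z[:,None],z]
    return (c-E[:3,3])@E[:3,:3]
def wz(n,uv,Z):
    m=r.camera_model(n);K=np.array(m['intrinsics']);D=np.array(m['dist'],float);E=np.array(m['extrinsics'])
    uv=np.asarray(uv,float).reshape(-1,2);Z=np.broadcast_to(Z,len(uv))
    q=cv2.undistortPoints(uv.reshape(-1,1,2),K,D).reshape(-1,2)
    ray=np.c_[q,np.ones(len(q))]@E[:3,:3]; o=-E[:3,:3].T@E[:3,3]
    return o+ray*((Z-o[2])/ray[:,2])[:,None]
def proj(n,P):
    m=r.camera_model(n);E=np.array(m['extrinsics'])
    return cv2.projectPoints(np.asarray(P,float).reshape(-1,1,3),cv2.Rodrigues(E[:3,:3])[0],E[:3,3],np.array(m['intrinsics']),np.array(m['dist'],float))[0].reshape(-1,2)
def cloud(n,d):
    v,u=np.mgrid[0:420,0:560]
    uv=np.c_[u.ravel(),v.ravel()]
    return w(n,d,uv).reshape(420,560,3)
E
python3 - <<'E'
from h import *
for n in('top','side'):
    grab(n,n+'0'); m=r.camera_model(n);print(n,m)
print(r.get_state())
E
```

```text
pics
top {'intrinsics': array([[522.85558487,   0.        , 277.77750704],
       [  0.        , 522.85558487, 206.37269826],
       [  0.        ,   0.        ,   1.        ]]), 'dist': array([-0.15138635,  0.        ,  0.        ,  0.        ,  0.        ]), 'extrinsics': array([[-5.24032708e-03, -9.99864530e-01,  1.56032318e-02,
        -1.79597401e+01],
       [-9.98861478e-01,  4.49393085e-03, -4.74926484e-02,
         5.88207726e+02],
       [ 4.74160947e-02, -1.58343442e-02, -9.98749712e-01,
         1.50231104e+03],
       [ 0.00000000e+00,  0.00000000e+00,  0.00000000e+00,
         1.00000000e+00]])}
side {'intrinsics': array([[463.68181052,   0.        , 281.82787319],
       [  0.        , 463.68181052, 212.66014387],
       [  0.        ,   0.        ,   1.        ]]), 'dist': array([-0.10733099,  0.        ,  0.        ,  0.        ,  0.        ]), 'extrinsics': array([[-7.01393572e-01, -7.12691701e-01, -1.08442543e-02,
         4.19508980e+02],
       [-5.49717869e-01,  5.50562636e-01, -6.28244417e-01,
         3.78662996e+02],
       [ 4.53715023e-01, -4.34685315e-01, -7.77940457e-01,
         1.15072117e+03],
       [ 0.00000000e+00,  0.00000000e+00,  0.00000000e+00,
         1.00000000e+00]])}
{'clock': 0.1, 'joints': array([-7.40596657e+01,  1.72126852e+01,  8.71753741e+01, -1.56384827e-03,
        7.56717391e+01, -3.81553579e+00]), 'dq': array([ 0.02842149, -0.07839835, -0.13313779,  0.15160999, -0.00671645,
       -0.02774361]), 'joint_efforts': array([ 3.13009841e-03, -5.32642543e+01, -3.53282547e+01,  7.09617161e-02,
        2.34927720e-02, -5.91484604e-05]), 'ee_pos': array([ 185.83680238, -517.40524649,  204.95088536]), 'eef_rot': array([-1.79940233e+02, -2.46781305e-03,  1.97562566e+01]), 'ft_force': array([-0.85466248, -0.53622627, -0.26971577]), 'torque': array([ 0.02250654,  0.04156802, -0.03232012]), 'finger_gap': 0.9994000746964838}
```

View pics/top0.png

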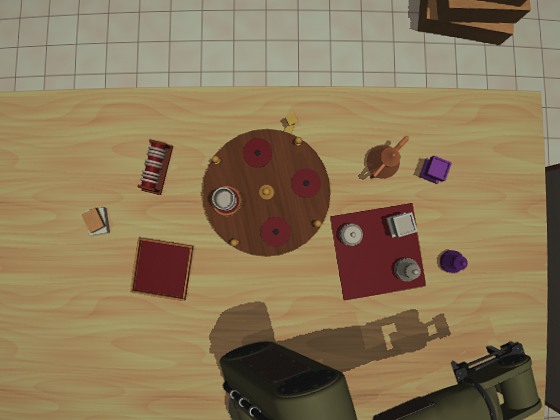

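View pics/side0.png

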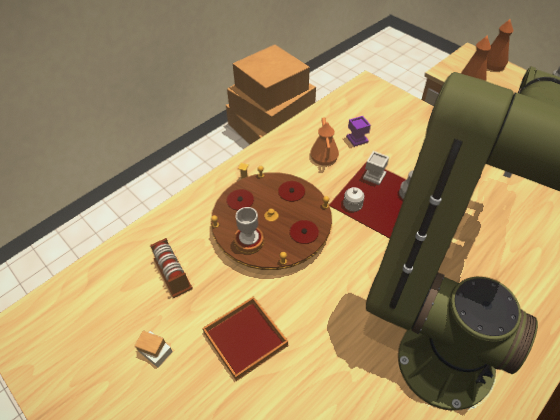

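Run:
```python
from h import *
p=cv2.imread('pics/top0.png')
cv2.imwrite('pics/c1.png',cv2.resize(p[105:265,195:335],None,fx=5,fy=3.75*5/3.75,interpolation=cv2.INTER_CUBIC)[:800,:700][:600] if 0 else cv2.resize(p[115:265,195:345],(600,600),interpolation=cv2.INTER_CUBIC))
cv2.imwrite('pics/c2.png',cv2.resize(p[195:305,325:475],(795,583),interpolation=cv2.INTER_CUBIC))
```

```text
(no output)
```

View pics/c1.png

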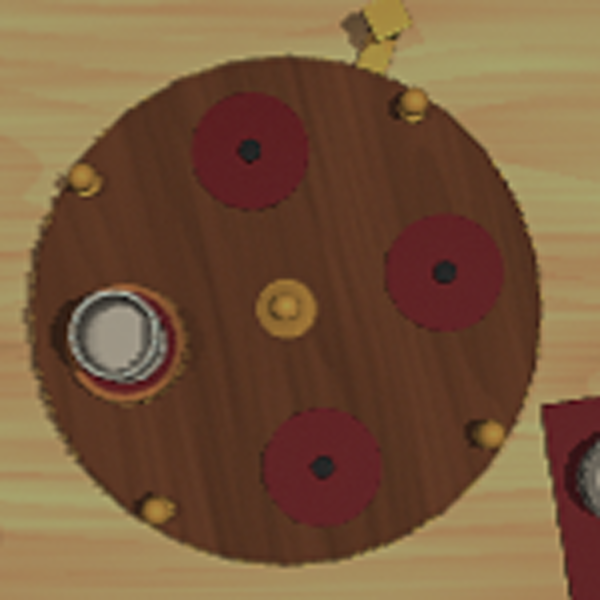

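View pics/c2.png

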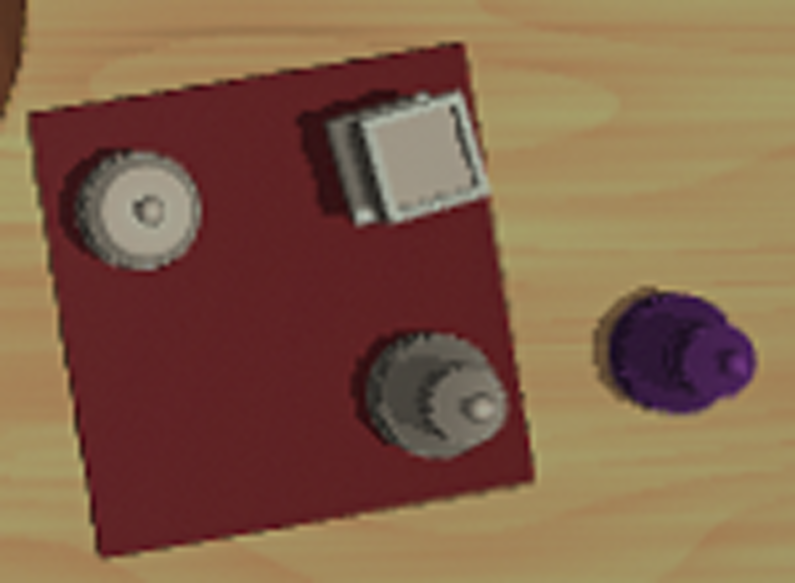

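Run:
```python
from h import *
def c1(x,y): return (195+(x+.5)/4-.5,115+(y+.5)/4-.5)
def c2(x,y): return (325+(x+.5)/5.3-.5,195+(y+.5)/5.3-.5)
np.set_printoptions(precision=1,suppress=True)
pins=wz('top',[c1(323,467),c1(445,272),c1(250,150)],61); print('pins1,2,3',pins)
print('axis13',(pins[0]+pins[2])/2)
kn=wz('top',[c1(83,178),c1(413,102),c1(488,433),c1(155,509)],88);print('knobs3,2,1,0',kn, kn.mean(0))
print('gob rim',wz('top',[c1(114,333)],175), 'plinth', wz('top',[c1(127,342)],77))
print('pointer head',wz('top',[c1(387,18),c1(372,60)],[58,35]))
print('box knob',wz('top',[c2(150,210)],75),'box',wz('top',[c2(140,210)],48))
print('burner top',wz('top',[c2(360,122),c2(463,92),c2(490,192),c2(388,222)],86))
print('tower ball',wz('top',[c2(482,407)],122))
print('mat',wz('top',[c2(28,112),c2(465,43),c2(533,480),c2(100,556)],4))
p,d=[np.load('pics/top0.npz')[k] for k in 'pd']
P=cloud('top',d)
print((d==0).mean())
# heights statistics
for nm,(cx,cy),R,zl,zh in [('gobrim',(580,110),0,0,0)]: pass
X=P.reshape(-1,3)
def fitc(Q):
    A=np.c_[2*Q[:,:2],np.ones(len(Q))];s=np.linalg.lstsq(A,(Q[:,:2]**2).sum(1),rcond=None)[0];return s[:2],np.sqrt(s[2]+s[0]**2+s[1]**2)
print('counter z',np.median(X[(abs(X[:,0]-300)<30)&(abs(X[:,1]-330)<100),2]))
```

```text
pins1,2,3 [[515.7 -13.   61. ]
 [652.6 -99.7  61. ]
 [739.7  37.5  61. ]]
axis13 [627.7  12.3  61. ]
knobs3,2,1,0 [[ 716.6  152.8   88. ]
 [ 769.   -76.6   88. ]
 [ 538.5 -126.7   88. ]
 [ 487.4  103.    88. ]] [627.9  13.2  88. ]
gob rim [[603.2 123.4 175. ]] plinth [[603.2 123.1  77. ]]
pointer head [[835.  -60.2  58. ]
 [809.1 -50.1  35. ]]
box knob [[ 506.4 -229.3   75. ]] box [[ 506.3 -228.2   48. ]]
burner top [[ 551.9 -339.7   86. ]
 [ 567.4 -395.5   86. ]
 [ 514.4 -409.3   86. ]
 [ 499.1 -354.    86. ]]
tower ball [[ 404.  -393.6  122. ]]
mat [[ 560.5 -173.3    4. ]
 [ 597.7 -419.8    4. ]
 [ 353.3 -455.9    4. ]
 [ 315.3 -211.5    4. ]]
0.0038903061224489794
counter z 0.6795241223527273
```

```bash
python3 -m inch '[{"hand":-1,"delta_pos":[0,0,-10],"yaw":6.6},{"hand":-1,"delta_pos":[0,0,-10],"yaw":6.6},{"hand":-1,"delta_pos":[0,0,-10],"yaw":6.6},{"hand":-1,"delta_pos":[0,0,0],"yaw":0}]' 25
python3 - <<'E'
from h import *
np.set_printoptions(precision=1,suppress=True)
p,d=[np.load('pics/top0.npz')[k] for k in 'pd']
X=cloud('top',d).reshape(-1,3)
from scipy.optimize import least_squares
m=(abs(X[:,0]-420)<150)&(abs(X[:,1]-310)<150)&(X[:,2]>22)&(X[:,2]<45)
Q=X[m][:,:2].astype(np.float32); print('tray',len(Q),cv2.minAreaRect(Q))
cv2.imwrite('pics/c3.png',cv2.resize(p[225:310,120:205],(595,595),interpolation=cv2.INTER_CUBIC))
E
```

```text
clock: 0.43
ee_pos: [186.0, -518.1, 237.0]
eef_rot: [179.9, -0.0, -0.4]
ft_force: [0.2, -0.4, 0.0]
finger_gap: 1.002
tray 510 ((446.18963623046875, 283.41448974609375), (216.6334228515625, 247.89541625976562), 80.37464141845703)
```

View pics/c3.png

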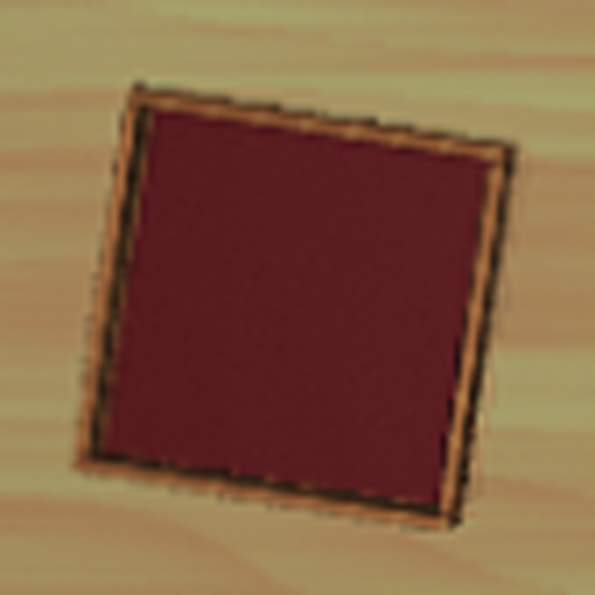

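```bash
python3 - <<'E'
from h import *
c=[(120+(x+.5)/7-.5,225+(y+.5)/7-.5) for x,y in [(135,92),(515,148),(460,522),(82,462)]]
a=wz('top',c,30);print(a,a.mean(0))
E
python3 -m inch '[{"hand":-1,"delta_pos":[24.5,-37.7,0],"yaw":0},{"hand":-1,"delta_pos":[24.5,-37.7,0],"yaw":0},{"hand":-1,"delta_pos":[24.5,-37.7,0],"yaw":0},{"hand":-1,"delta_pos":[24.5,-37.7,0],"yaw":0},{"hand":-1,"delta_pos":[24.5,-37.7,0],"yaw":0}]'
python3 -m inch '[{"hand":-1,"delta_pos":[24.5,-37.7,0],"yaw":0},{"hand":-1,"delta_pos":[24.5,-37.7,0],"yaw":0},{"hand":-1,"delta_pos":[24.5,-37.7,0],"yaw":0},{"hand":-1,"delta_pos":[24.5,-37.7,0],"yaw":0},{"hand":-1,"delta_pos":[24.5,-37.7,0],"yaw":0}]'
python3 -m inch '[{"hand":-1,"delta_pos":[24.5,-37.7,0],"yaw":0},{"hand":-1,"delta_pos":[24.5,-37.7,0],"yaw":0},{"hand":-1,"delta_pos":[24.5,-37.7,0],"yaw":0},{"hand":-1,"delta_pos":[24.5,-37.7,0],"yaw":0},{"hand":-1,"delta_pos":[24.5,-37.7,0],"yaw":0}]'
python3 -m inch '[{"hand":-1,"delta_pos":[24.5,-37.7,0],"yaw":0},{"hand":-1,"delta_pos":[24.5,-37.7,0],"yaw":0},{"hand":-1,"delta_pos":[0,0,0],"yaw":0},{"hand":-1,"delta_pos":[0,0,0],"yaw":0}]'
```

```text
[[498.7083631  380.42818     30.        ]
 [475.55923474 222.63659595  30.        ]
 [322.41889393 245.89056842  30.        ]
 [346.30465409 402.977177    30.        ]] [410.74778646 312.98313034  30.        ]
clock: 0.85
ee_pos: [299.9, -341.1, 234.7]
eef_rot: [-180.0, 0.0, 0.2]
ft_force: [1.1, -0.5, -0.4]
finger_gap: 0.995
clock: 1.27
ee_pos: [413.7, -166.4, 235.0]
eef_rot: [-180.0, 0.0, 0.2]
ft_force: [0.1, -1.2, 0.3]
finger_gap: 1.0
clock: 1.68
ee_pos: [527.4, 8.3, 234.7]
eef_rot: [-180.0, 0.0, 0.2]
ft_force: [0.7, -0.8, 0.5]
finger_gap: 1.001
clock: 2.02
ee_pos: [572.4, 77.5, 233.8]
eef_rot: [180.0, 0.1, 0.3]
ft_force: [-0.3, -0.2, -0.9]
finger_gap: 0.998
```

```bash
python3 -m inch '[{"hand":-1,"delta_pos":[15.4,-22.9,0],"yaw":0},{"hand":-1,"delta_pos":[15.4,-22.9,0],"yaw":0},{"hand":-1,"delta_pos":[0,0,0],"yaw":0},{"hand":-1,"delta_pos":[0,0,0],"yaw":0}]'
python3 - <<'E'
from h import *
np.set_printoptions(precision=1,suppress=True)
def fitc(Q):
    A=np.c_[2*Q[:,:2],np.ones(len(Q))];s=np.linalg.lstsq(A,(Q[:,:2]**2).sum(1),rcond=None)[0];return s[:2],np.sqrt(s[2]+s[0]**2+s[1]**2)
for n in('top','side'):
    d=np.load(f'pics/{n}0.npz')['d'];X=cloud(n,d).reshape(-1,3)
    m=(np.hypot(X[:,0]-603,X[:,1]-123)<45)
    Q=X[m&(X[:,2]>168)];print(n,len(Q),Q[:,2].max() if len(Q) else 0,Q.min(0),Q.max(0),fitc(Q))
E
python3 - <<'E'
from h import *
grab('side','side1')
E
```

```text
clock: 2.35
ee_pos: [602.9, 121.3, 234.7]
eef_rot: [180.0, 0.1, 0.1]
ft_force: [-0.2, -0.1, -0.6]
finger_gap: 1.001
top 87 180.59701231758692 [574.   95.5 168.4] [629.2 152.6 180.6] (array([602.3, 124.3]), np.float64(27.39159503017217))
side 124 178.52432481933022 [574.9  98.8 168.1] [633.1 155.9 178.5] (array([603.3, 126.5]), np.float64(27.47362103033303))
```

View pics/side1.png

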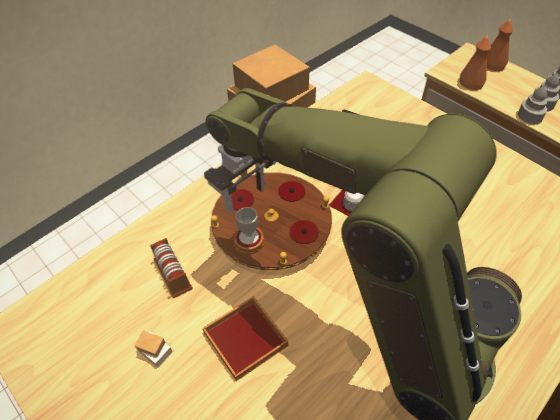

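```bash
python3 -m inch '[{"hand":-1,"delta_pos":[0,-3,25],"yaw":0},{"hand":-1,"delta_pos":[0,0,25],"yaw":0},{"hand":-1,"delta_pos":[0,0,25],"yaw":0},{"hand":-1,"delta_pos":[0,0,22],"yaw":0},{"hand":-1,"delta_pos":[0,0,0],"yaw":0}]'
python3 -m inch '[{"hand":1,"delta_pos":[0,0,0],"yaw":0},{"hand":1,"delta_pos":[0,0,0],"yaw":0},{"hand":1,"delta_pos":[0,0,0],"yaw":0},{"hand":1,"delta_pos":[0,0,0],"yaw":0},{"hand":1,"delta_pos":[0,0,0],"yaw":0}]' 20
```

```text
clock: 2.82
ee_pos: [600.9, 123.0, 134.3]
eef_rot: [179.9, 0.4, -0.1]
ft_force: [-0.3, -0.9, -0.2]
finger_gap: 0.999
clock: 3.23
ee_pos: [603.5, 124.8, 139.5]
eef_rot: [-180.0, -0.1, -0.0]
ft_force: [-0.4, 0.2, -0.1]
finger_gap: 0.681
```

```bash
python3 -m inch '[{"hand":1,"delta_pos":[0,0,0],"yaw":0},{"hand":1,"delta_pos":[0,0,0],"yaw":0},{"hand":1,"delta_pos":[0,0,0],"yaw":0},{"hand":1,"delta_pos":[0,0,0],"yaw":0},{"hand":1,"delta_pos":[0,0,0],"yaw":0}]' 20
python3 -m inch '[{"hand":1,"delta_pos":[0,0,-8],"yaw":0},{"hand":1,"delta_pos":[0,0,-15],"yaw":0},{"hand":1,"delta_pos":[0,0,-15],"yaw":0},{"hand":1,"delta_pos":[0,0,-15],"yaw":0},{"hand":1,"delta_pos":[0,0,-15],"yaw":0}]'
```

```text
clock: 3.65
ee_pos: [603.5, 124.7, 139.2]
eef_rot: [180.0, -0.1, -0.0]
ft_force: [-0.9, -1.5, 6.6]
finger_gap: 0.647
clock: 4.07
ee_pos: [602.8, 124.9, 207.0]
eef_rot: [180.0, 0.1, -0.0]
ft_force: [0.9, -0.6, -4.5]
finger_gap: 0.645
```

```bash
python3 -m inch '[{"hand":1,"delta_pos":[-10,-10,0],"yaw":0},{"hand":1,"delta_pos":[-24,-23,0],"yaw":0},{"hand":1,"delta_pos":[-24,-23,0],"yaw":0},{"hand":1,"delta_pos":[-24,-23,0],"yaw":0},{"hand":1,"delta_pos":[-24,-23,0],"yaw":0}]'
python3 -m inch '[{"hand":1,"delta_pos":[-24,-23,0],"yaw":0},{"hand":1,"delta_pos":[-24,-23,0],"yaw":0},{"hand":1,"delta_pos":[-20,-20,0],"yaw":0},{"hand":1,"delta_pos":[-18,-20,0],"yaw":0},{"hand":1,"delta_pos":[0,0,0],"yaw":0}]'
python3 -m inch '[{"hand":1,"delta_pos":[0,0,25],"yaw":0},{"hand":1,"delta_pos":[0,0,30],"yaw":0},{"hand":1,"delta_pos":[0,0,25],"yaw":0},{"hand":1,"delta_pos":[0,0,15],"yaw":0},{"hand":1,"delta_pos":[0,0,0],"yaw":0}]'
```

```text
clock: 4.48
ee_pos: [495.1, 227.9, 205.6]
eef_rot: [180.0, 0.1, -0.0]
ft_force: [0.1, 0.6, -2.7]
finger_gap: 0.644
clock: 4.9
ee_pos: [407.7, 315.7, 206.0]
eef_rot: [-180.0, 0.1, 0.2]
ft_force: [0.6, 0.2, -3.0]
finger_gap: 0.643
clock: 5.32
ee_pos: [409.3, 311.8, 107.8]
eef_rot: [179.8, 0.3, -0.0]
ft_force: [-1.5, -0.5, -4.0]
finger_gap: 0.647
```

```bash
python3 -m inch '[{"hand":1,"delta_pos":[0,0,15],"yaw":0},{"hand":1,"delta_pos":[0,0,12],"yaw":0},{"hand":1,"delta_pos":[0,0,0],"yaw":0},{"hand":1,"delta_pos":[0,0,0],"yaw":0}]'
python3 - <<'E'
from h import *
grab('side','side2')
i=cv2.imread('pics/side2.png');cv2.imwrite('pics/side2c.png',cv2.resize(i[270:400,180:310],(650,650),interpolation=cv2.INTER_CUBIC)[:600])
E
```

```text
clock: 5.65
ee_pos: [411.2, 313.0, 85.0]
eef_rot: [180.0, 0.0, -0.0]
ft_force: [-0.3, -0.3, -2.9]
finger_gap: 0.645
```

View pics/side2c.png

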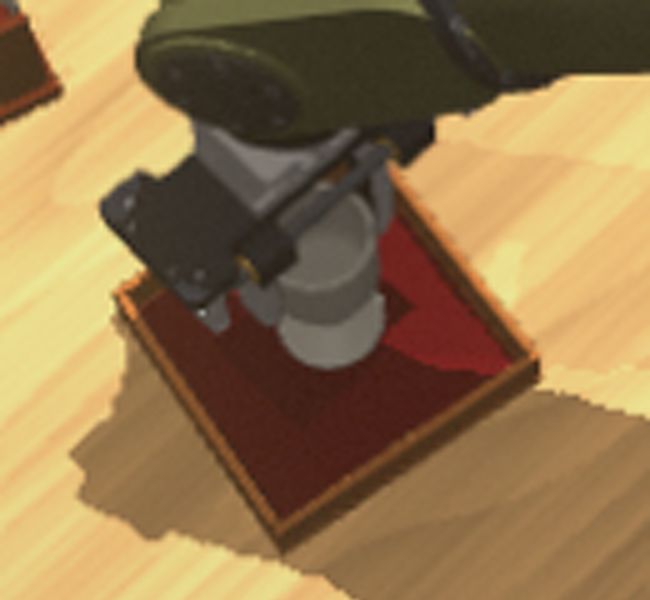

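```bash
python3 -m inch '[{"hand":1,"delta_pos":[0,0,8],"yaw":0},{"hand":1,"delta_pos":[0,0,5],"yaw":0},{"hand":1,"delta_pos":[0,0,0],"yaw":0},{"hand":1,"delta_pos":[0,0,0],"yaw":0}]'
python3 -m inch '[{"hand":1,"delta_pos":[0,0,3],"yaw":0},{"hand":1,"delta_pos":[0,0,0],"yaw":0},{"hand":1,"delta_pos":[0,0,0],"yaw":0}]'
```

```text
clock: 6.03
ee_pos: [411.2, 312.9, 71.3]
eef_rot: [180.0, 0.0, -0.0]
ft_force: [0.4, -1.3, -3.0]
finger_gap: 0.646
clock: 6.28
ee_pos: [411.3, 312.9, 68.5]
eef_rot: [-180.0, 0.0, -0.0]
ft_force: [-0.4, 0.5, -2.6]
finger_gap: 0.646
```

```bash
python3 -m inch '[{"hand":1,"delta_pos":[0,0,1.5],"yaw":0},{"hand":1,"delta_pos":[0,0,0],"yaw":0},{"hand":1,"delta_pos":[0,0,0],"yaw":0}]'
```

```text
clock: 6.53
ee_pos: [411.7, 312.9, 68.1]
eef_rot: [-180.0, -0.1, -0.0]
ft_force: [-2.1, -4.6, 10.1]
finger_gap: 0.645
```

Contact. Release and rise.

```bash
python3 -m inch '[{"hand":0.2,"delta_pos":[0,0,-1],"yaw":0},{"hand":-0.4,"delta_pos":[0,0,0],"yaw":0},{"hand":-1,"delta_pos":[0,0,0],"yaw":0},{"hand":-1,"delta_pos":[0,0,0],"yaw":0},{"hand":-1,"delta_pos":[0,0,0],"yaw":0}]'
python3 -m inch '[{"hand":-1,"delta_pos":[0,0,0],"yaw":0},{"hand":-1,"delta_pos":[0,0,0],"yaw":0},{"hand":-1,"delta_pos":[0,0,-10],"yaw":0},{"hand":-1,"delta_pos":[0,0,-25],"yaw":0},{"hand":-1,"delta_pos":[0,0,-30],"yaw":0}]'
python3 -m inch '[{"hand":-1,"delta_pos":[0,0,-35],"yaw":0},{"hand":-1,"delta_pos":[0,0,-35],"yaw":0},{"hand":-1,"delta_pos":[0,0,-35],"yaw":0},{"hand":-1,"delta_pos":[0,35,0],"yaw":0},{"hand":-1,"delta_pos":[0,35,0],"yaw":0}]'
python3 - <<'E'
from h import *
grab('top','top3');grab('side','side3')
E
```

```text
clock: 6.95
ee_pos: [411.4, 313.0, 68.0]
eef_rot: [-180.0, -0.0, -0.0]
ft_force: [-0.0, -0.7, -0.1]
finger_gap: 0.874
clock: 7.37
ee_pos: [410.6, 312.5, 133.1]
eef_rot: [179.9, 0.1, -0.0]
ft_force: [0.9, 0.3, -0.0]
finger_gap: 1.0
clock: 7.78
ee_pos: [411.4, 243.1, 240.4]
eef_rot: [-179.9, -0.2, 0.1]
ft_force: [0.3, -1.7, -0.4]
finger_gap: 1.002
```

View pics/top3.png

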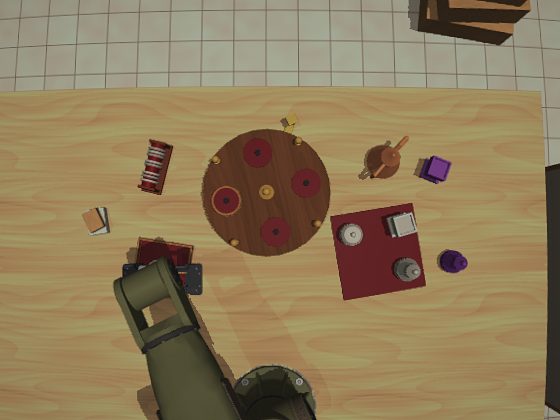

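View pics/side3.png

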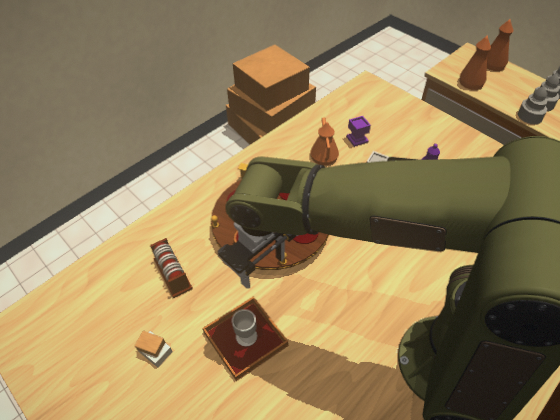

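Run:
```python
from h import *
np.set_printoptions(precision=1,suppress=True)
p,d=[np.load('pics/top3.npz')[k] for k in 'pd']
X=cloud('top',d).reshape(-1,3); c=p.reshape(-1,3).astype(int)
uv=np.c_[np.tile(np.arange(560),420),np.repeat(np.arange(420),560)]
# dark pins: centroid
for nm,u,v,z in [('p0',226,200,83),('p1',275,231,61),('p2',306,183,61),('p3',257,152,61)]:
    m=(np.hypot(uv[:,0]-u,uv[:,1]-v)<8)&(c[:,2]<55); print(nm,m.sum(),uv[m].mean(0),wz('top',[uv[m].mean(0)],z))
def fitc(Q):
    A=np.c_[2*Q[:,:2],np.ones(len(Q))];s=np.linalg.lstsq(A,(Q[:,:2]**2).sum(1),rcond=None)[0];return s[:2],np.sqrt(s[2]+s[0]**2+s[1]**2)
m=np.hypot(X[:,0]-404,X[:,1]+393)<50
for lo,hi in[(10,35),(35,62),(62,90),(90,110),(110,140)]:
    Q=X[m&(X[:,2]>lo)&(X[:,2]<hi)]; print('tower',lo,hi,len(Q),Q.mean(0) if len(Q) else 0, fitc(Q) if len(Q)>5 else 0)
n='side';d=np.load('pics/side0.npz')['d'];Y=cloud(n,d).reshape(-1,3)
m=np.hypot(Y[:,0]-404,Y[:,1]+393)<50
print('side n',m.sum())
cv2.imwrite('pics/c4.png',cv2.resize(p[195:305,325:475],(795,583),interpolation=cv2.INTER_CUBIC))
cv2.imwrite('pics/c5.png',cv2.resize(p[115:265,195:345],(600,600),interpolation=cv2.INTER_CUBIC))
```

```text
p0 22 [225.9 200.1] [[602.9 123.9  83. ]]
p1 21 [275.2 231.4] [[515.7 -12.6  61. ]]
p2 22 [305.9 182.5] [[652.8 -99.7  61. ]]
p3 23 [257.1 152.2] [[739.5  37.6  61. ]]
tower 10 35 67 [ 407.5 -373.4   20.3] (array([ 403.1, -397.8]), np.float64(39.078159129268656))
tower 35 62 210 [ 407.8 -380.7   48.5] (array([ 403.7, -393.2]), np.float64(27.891720395764295))
tower 62 90 46 [ 406.7 -380.5   72.8] (array([ 403.5, -394.8]), np.float64(21.006920068711285))
tower 90 110 129 [ 404.1 -389.7  100.8] (array([ 403.6, -392.4]), np.float64(15.590974823388706))
tower 110 140 37 [ 404.2 -390.7  117.2] (array([ 404.4, -390.6]), np.float64(6.852074536669091))
side n 224
```

View pics/c4.png

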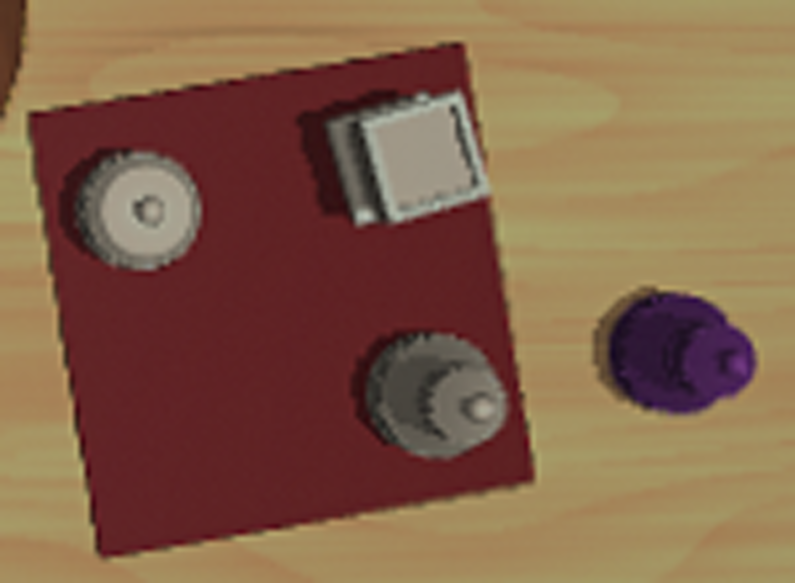

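View pics/c5.png

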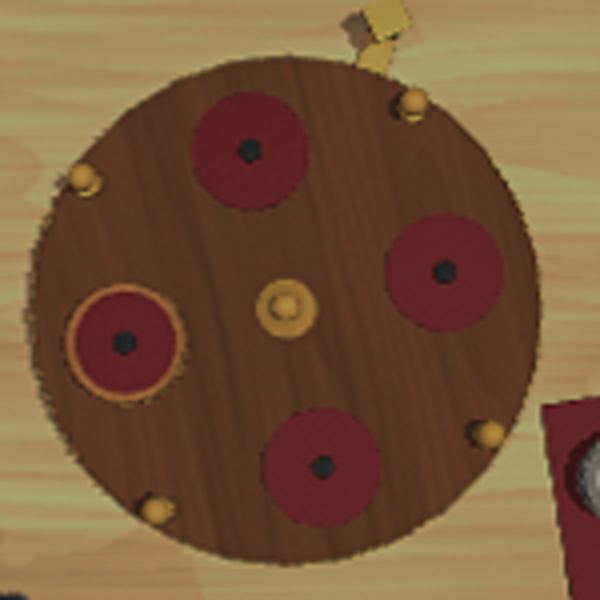

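```bash
python3 -m inch '[{"hand":-1,"delta_pos":[0,39,0],"yaw":0},{"hand":-1,"delta_pos":[0,39,0],"yaw":0},{"hand":-1,"delta_pos":[0,39,0],"yaw":0},{"hand":-1,"delta_pos":[0,39,0],"yaw":0},{"hand":-1,"delta_pos":[0,39,0],"yaw":0}]'
python3 -m inch '[{"hand":-1,"delta_pos":[0,39,0],"yaw":0},{"hand":-1,"delta_pos":[0,39,0],"yaw":0},{"hand":-1,"delta_pos":[0,39,0],"yaw":0},{"hand":-1,"delta_pos":[0,39,0],"yaw":0},{"hand":-1,"delta_pos":[0,39,0],"yaw":0}]'
python3 -m inch '[{"hand":-1,"delta_pos":[0,39,0],"yaw":0},{"hand":-1,"delta_pos":[0,39,0],"yaw":0},{"hand":-1,"delta_pos":[0,39,0],"yaw":0},{"hand":-1,"delta_pos":[0,30,0],"yaw":0},{"hand":-1,"delta_pos":[-7,30,0],"yaw":0}]'
```

```text
clock: 8.3
ee_pos: [410.8, 46.7, 238.6]
eef_rot: [-180.0, -0.0, -0.0]
ft_force: [1.3, 0.3, 0.1]
finger_gap: 1.002
clock: 8.72
ee_pos: [410.8, -148.7, 238.7]
eef_rot: [180.0, -0.1, -0.0]
ft_force: [0.4, 0.8, 0.5]
finger_gap: 1.001
clock: 9.13
ee_pos: [404.2, -325.7, 238.2]
eef_rot: [-180.0, -0.0, -0.1]
ft_force: [-0.4, 0.6, -0.2]
finger_gap: 1.001
```

```bash
python3 -m inch '[{"hand":-1,"delta_pos":[0,30,0],"yaw":0},{"hand":-1,"delta_pos":[0,0,0],"yaw":0},{"hand":-1,"delta_pos":[0,0,0],"yaw":0}]'
```

```text
clock: 9.38
ee_pos: [403.7, -354.7, 237.8]
eef_rot: [-180.0, 0.0, -0.1]
ft_force: [0.6, 0.6, -0.3]
finger_gap: 0.996
```

```bash
python3 -m inch '[{"hand":-1,"delta_pos":[0,38.3,0],"yaw":0},{"hand":-1,"delta_pos":[0,0,35],"yaw":0},{"hand":-1,"delta_pos":[0,0,35],"yaw":0},{"hand":-1,"delta_pos":[0,0,35],"yaw":0},{"hand":-1,"delta_pos":[0,0,30],"yaw":0}]'
python3 -m inch '[{"hand":-1,"delta_pos":[0,0,25],"yaw":0},{"hand":-1,"delta_pos":[0,0,12.5],"yaw":0},{"hand":-1,"delta_pos":[0,0,0],"yaw":0},{"hand":-1,"delta_pos":[0,0,0],"yaw":0}]'
```

```text
clock: 9.8
ee_pos: [404.0, -390.8, 101.3]
eef_rot: [-180.0, 0.0, 0.0]
ft_force: [0.9, -0.6, -0.5]
finger_gap: 0.999
clock: 10.13
ee_pos: [404.4, -391.5, 66.0]
eef_rot: [-180.0, 0.0, 0.0]
ft_force: [-0.5, -0.5, 0.4]
finger_gap: 1.0
```

```bash
python3 -m inch '[{"hand":1,"delta_pos":[0,1,1],"yaw":0},{"hand":1,"delta_pos":[0,0,0],"yaw":0},{"hand":1,"delta_pos":[0,0,0],"yaw":0},{"hand":1,"delta_pos":[0,0,0],"yaw":0},{"hand":1,"delta_pos":[0,0,0],"yaw":0}]' 25
python3 -m inch '[{"hand":1,"delta_pos":[0,0,0],"yaw":0},{"hand":1,"delta_pos":[0,0,0],"yaw":0},{"hand":1,"delta_pos":[0,0,0],"yaw":0},{"hand":1,"delta_pos":[0,0,0],"yaw":0},{"hand":1,"delta_pos":[0,0,0],"yaw":0}]'
```

```text
clock: 10.55
ee_pos: [403.9, -393.4, 64.9]
eef_rot: [180.0, -0.0, -0.0]
ft_force: [0.2, -0.2, -0.5]
finger_gap: 0.683
clock: 10.97
ee_pos: [403.8, -393.3, 64.5]
eef_rot: [-180.0, 0.0, -0.0]
ft_force: [-0.1, -0.2, 0.5]
finger_gap: 0.422
```

```bash
python3 -m inch '[{"hand":1,"delta_pos":[0,0,0],"yaw":0},{"hand":1,"delta_pos":[0,0,0],"yaw":0},{"hand":1,"delta_pos":[0,0,0],"yaw":0}]'
python3 -m inch '[{"hand":1,"delta_pos":[0,0,-8],"yaw":0},{"hand":1,"delta_pos":[0,0,-20],"yaw":0},{"hand":1,"delta_pos":[0,0,-25],"yaw":0},{"hand":1,"delta_pos":[0,0,-30],"yaw":0},{"hand":1,"delta_pos":[0,0,-30],"yaw":0}]'
python3 -m inch '[{"hand":1,"delta_pos":[0,0,-25],"yaw":0},{"hand":1,"delta_pos":[0,0,-15],"yaw":0},{"hand":1,"delta_pos":[0,0,0],"yaw":0}]'
```

```text
clock: 11.22
ee_pos: [403.8, -393.3, 64.4]
eef_rot: [-180.0, 0.0, -0.0]
ft_force: [-0.7, 0.2, -0.1]
finger_gap: 0.423
clock: 11.63
ee_pos: [403.3, -392.9, 178.5]
eef_rot: [-179.9, 0.1, -0.0]
ft_force: [0.4, -0.4, -4.1]
finger_gap: 0.422
clock: 11.88
ee_pos: [404.4, -394.0, 221.1]
eef_rot: [179.8, -0.2, -0.0]
ft_force: [-0.0, -1.3, -4.7]
finger_gap: 0.422
```

```bash
python3 -m inch '[{"hand":1,"delta_pos":[6,-16,0],"yaw":0},{"hand":1,"delta_pos":[12,-32,0],"yaw":0},{"hand":1,"delta_pos":[12,-32,0],"yaw":0},{"hand":1,"delta_pos":[12,-32,0],"yaw":0},{"hand":1,"delta_pos":[12,-32,0],"yaw":0}]'
python3 -m inch '[{"hand":1,"delta_pos":[12,-32,0],"yaw":0},{"hand":1,"delta_pos":[12,-32,0],"yaw":0},{"hand":1,"delta_pos":[12,-32,0],"yaw":0},{"hand":1,"delta_pos":[12,-32,0],"yaw":0},{"hand":1,"delta_pos":[12,-32,0],"yaw":0}]'
python3 -m inch '[{"hand":1,"delta_pos":[12,-32,0],"yaw":0},{"hand":1,"delta_pos":[12,-32,0],"yaw":0},{"hand":1,"delta_pos":[12,-32,0],"yaw":0},{"hand":1,"delta_pos":[12,-32,0],"yaw":0},{"hand":1,"delta_pos":[12,-32,0],"yaw":0}]'
python3 -m inch '[{"hand":1,"delta_pos":[12,-32,0],"yaw":0},{"hand":1,"delta_pos":[8,-16,0],"yaw":0},{"hand":1,"delta_pos":[0,0,0],"yaw":0},{"hand":1,"delta_pos":[0,0,0],"yaw":0},{"hand":1,"delta_pos":[0,0,0],"yaw":0}]'
```

```text
clock: 12.3
ee_pos: [457.6, -247.7, 216.0]
eef_rot: [-179.9, 0.1, -0.1]
ft_force: [0.7, -0.1, -5.0]
finger_gap: 0.425
clock: 12.72
ee_pos: [517.7, -87.7, 216.1]
eef_rot: [-180.0, 0.1, -0.0]
ft_force: [0.5, 0.2, -4.9]
finger_gap: 0.421
clock: 13.13
ee_pos: [577.9, 72.2, 215.9]
eef_rot: [180.0, 0.1, -0.0]
ft_force: [0.1, -0.5, -4.1]
finger_gap: 0.422
clock: 13.55
ee_pos: [597.7, 117.9, 216.3]
eef_rot: [180.0, 0.1, -0.1]
ft_force: [-0.4, -0.0, -5.8]
finger_gap: 0.422
```

```bash
python3 -m inch '[{"hand":1,"delta_pos":[5,-6,0],"yaw":0},{"hand":1,"delta_pos":[0,0,20],"yaw":0},{"hand":1,"delta_pos":[0,0,25],"yaw":0},{"hand":1,"delta_pos":[0,0,17],"yaw":0},{"hand":1,"delta_pos":[0,0,0],"yaw":0}]'
python3 -m inch '[{"hand":1,"delta_pos":[0,0,0],"yaw":0},{"hand":1,"delta_pos":[0,0,0],"yaw":0},{"hand":1,"delta_pos":[0,0,0],"yaw":0}]'
python3 - <<'E'
from h import *
grab('top','top4');grab('side','side4')
i=cv2.imread('pics/side4.png');cv2.imwrite('pics/side4c.png',cv2.resize(i[150:280,190:340],(690,598),interpolation=cv2.INTER_CUBIC))
E
```

```text
clock: 13.97
ee_pos: [601.7, 123.7, 151.6]
eef_rot: [179.9, 0.3, -0.1]
ft_force: [-0.4, 0.5, -5.6]
finger_gap: 0.428
clock: 14.22
ee_pos: [603.9, 124.4, 157.1]
eef_rot: [-180.0, -0.1, -0.1]
ft_force: [-0.1, -0.7, -3.3]
finger_gap: 0.424
```

View pics/side4c.png

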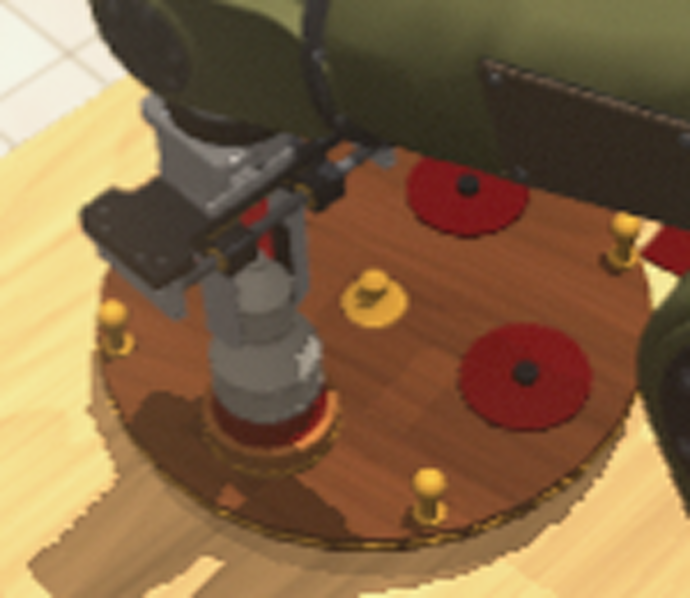

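```bash
python3 -m inch '[{"hand":1,"delta_pos":[-1,0.5,8],"yaw":0},{"hand":1,"delta_pos":[0,0,6],"yaw":0},{"hand":1,"delta_pos":[0,0,0],"yaw":0},{"hand":1,"delta_pos":[0,0,0],"yaw":0},{"hand":1,"delta_pos":[0,0,0],"yaw":0}]'
python3 -m inch '[{"hand":1,"delta_pos":[0,0,2],"yaw":0},{"hand":1,"delta_pos":[0,0,2],"yaw":0},{"hand":1,"delta_pos":[0,0,0],"yaw":0},{"hand":1,"delta_pos":[0,0,0],"yaw":0}]'
```

```text
clock: 14.73
ee_pos: [602.2, 124.0, 141.5]
eef_rot: [180.0, 0.0, -0.0]
ft_force: [-0.4, -0.0, -4.8]
finger_gap: 0.419
clock: 15.07
ee_pos: [602.2, 124.0, 137.5]
eef_rot: [-180.0, -0.0, -0.0]
ft_force: [0.5, 0.2, -3.5]
finger_gap: 0.421
```

```bash
python3 -m inch '[{"hand":1,"delta_pos":[0.7,0,1.2],"yaw":0},{"hand":1,"delta_pos":[0,0,0],"yaw":0},{"hand":1,"delta_pos":[0,0,0],"yaw":0}]'
```

```text
clock: 15.32
ee_pos: [603.4, 124.2, 137.4]
eef_rot: [-180.0, -0.1, -0.0]
ft_force: [-0.3, 1.7, 6.1]
finger_gap: 0.425
```

Seated. Release, back off upward.

```bash
python3 -m inch '[{"hand":0.5,"delta_pos":[0,0,-0.8],"yaw":0},{"hand":0,"delta_pos":[0,0,0],"yaw":0},{"hand":-0.6,"delta_pos":[0,0,0],"yaw":0},{"hand":-1,"delta_pos":[0,0,0],"yaw":0},{"hand":-1,"delta_pos":[0,0,0],"yaw":0}]'
python3 -m inch '[{"hand":-1,"delta_pos":[0,0,0],"yaw":0},{"hand":-1,"delta_pos":[0,0,0],"yaw":0},{"hand":-1,"delta_pos":[0,0,0],"yaw":0},{"hand":-1,"delta_pos":[0,0,-10],"yaw":0},{"hand":-1,"delta_pos":[0,0,-20],"yaw":0}]'
python3 -m inch '[{"hand":-1,"delta_pos":[0,0,-30],"yaw":0},{"hand":-1,"delta_pos":[0,0,-30],"yaw":0},{"hand":-1,"delta_pos":[0,0,-25],"yaw":0},{"hand":-1,"delta_pos":[-20,15,0],"yaw":0},{"hand":-1,"delta_pos":[-30,30,0],"yaw":0}]'
python3 -m inch '[{"hand":-1,"delta_pos":[-35,35,0],"yaw":0},{"hand":-1,"delta_pos":[-35,35,0],"yaw":0},{"hand":-1,"delta_pos":[-35,35,0],"yaw":0},{"hand":-1,"delta_pos":[-20,20,0],"yaw":0}]'
python3 - <<'E'
from h import *
grab('top','top5');grab('side','side5')
E
```

```text
clock: 15.73
ee_pos: [602.8, 123.9, 136.9]
eef_rot: [180.0, 0.0, -0.0]
ft_force: [-0.4, 1.1, -0.1]
finger_gap: 0.664
clock: 16.15
ee_pos: [601.9, 123.8, 165.8]
eef_rot: [180.0, 0.2, -0.0]
ft_force: [-0.4, 0.4, 0.8]
finger_gap: 0.996
clock: 16.57
ee_pos: [554.0, 80.8, 253.6]
eef_rot: [-180.0, -0.2, 0.1]
ft_force: [-0.8, -1.1, -0.0]
finger_gap: 1.0
clock: 16.9
ee_pos: [442.7, -30.3, 252.9]
eef_rot: [180.0, -0.1, -0.1]
ft_force: [0.4, 0.1, 0.4]
finger_gap: 1.0
```

View pics/top5.png

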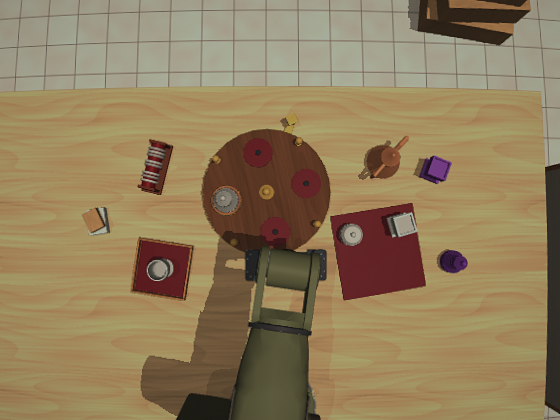

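View pics/side5.png

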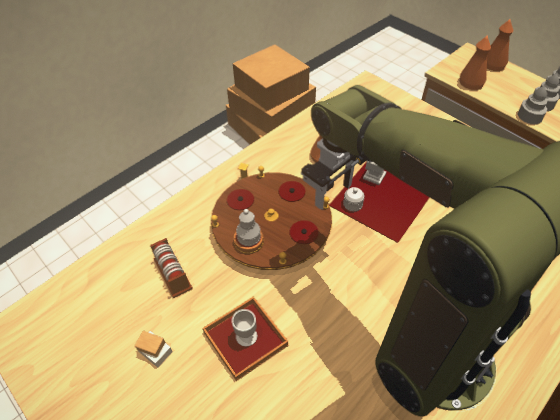

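Run:
```python
from h import *
np.set_printoptions(precision=1,suppress=True)
p,d=[np.load('pics/top5.npz')[k] for k in 'pd']
X=cloud('top',d).reshape(-1,3); c=p.reshape(-1,3).astype(int)
uv=np.c_[np.tile(np.arange(560),420),np.repeat(np.arange(420),560)]
for nm,u,v,z in [('p1',275,231,61),('p2',306,183,61),('p3',257,152,61)]:
    m=(np.hypot(uv[:,0]-u,uv[:,1]-v)<8)&(c[:,2]<55); print(nm,m.sum(),wz('top',[uv[m].mean(0)],z))
i=cv2.resize(p[175:225,200:250],(600,600),interpolation=cv2.INTER_CUBIC)
cv2.imwrite('pics/c6.png',i)
print('box knob?',[ (z,(np.hypot(X[:,0]-506,X[:,1]+229)<40).sum()) for z in[1]])
Q=X[(np.hypot(X[:,0]-506,X[:,1]+229)<45)&(X[:,2]>35)];print('box',len(Q),Q.mean(0),(Q.min(0)+Q.max(0))/2, Q[Q[:,2]>68].mean(0))
Q=X[(np.hypot(X[:,0]-533,X[:,1]+374)<60)&(X[:,2]>70)];print('burner',len(Q),Q.mean(0),cv2.minAreaRect(Q[:,:2].astype(np.float32)))
```

```text
p1 22 [[515.9 -11.5  61. ]]
p2 21 [[ 651.5 -100.1   61. ]]
p3 22 [[740.2  35.8  61. ]]
box knob? [(1, np.int64(580))]
box 392 [ 505.6 -227.4   57.3] [ 505.5 -228.8   57.4] [ 506.2 -228.5   75.5]
burner 435 [ 532.3 -373.9   81.5] ((532.4602661132812, -374.20452880859375), (56.328025817871094, 59.443050384521484), 15.067633628845215)
```

View pics/c6.png

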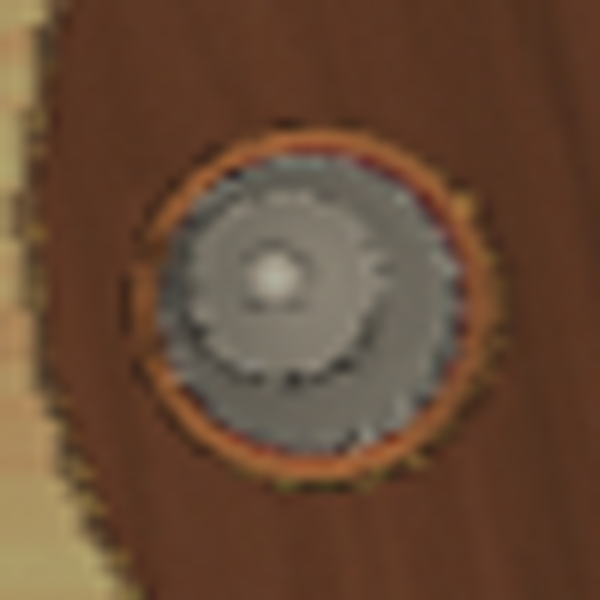

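```bash
python3 -m inch '[{"hand":-1,"delta_pos":[10,33,-5],"yaw":0},{"hand":-1,"delta_pos":[10,33,0],"yaw":0},{"hand":-1,"delta_pos":[10,33,0],"yaw":0},{"hand":-1,"delta_pos":[10,33,0],"yaw":0},{"hand":-1,"delta_pos":[10,33,0],"yaw":0}]'
python3 -m inch '[{"hand":-1,"delta_pos":[13,34,0],"yaw":0},{"hand":-1,"delta_pos":[0,0,0],"yaw":0},{"hand":-1,"delta_pos":[0,0,0],"yaw":0}]'
```

```text
clock: 17.42
ee_pos: [495.7, -195.1, 257.7]
eef_rot: [180.0, -0.0, -0.0]
ft_force: [0.9, 0.0, 1.1]
finger_gap: 1.0
clock: 17.67
ee_pos: [508.3, -228.6, 256.6]
eef_rot: [-180.0, 0.0, -0.1]
ft_force: [0.5, 0.7, 0.6]
finger_gap: 0.998
```

```bash
python3 -m inch '[{"hand":-1,"delta_pos":[-2,0,35],"yaw":0},{"hand":-1,"delta_pos":[0,0,35],"yaw":0},{"hand":-1,"delta_pos":[0,0,30],"yaw":0},{"hand":-1,"delta_pos":[0,0,25],"yaw":0},{"hand":-1,"delta_pos":[0,0,0],"yaw":0}]'
python3 - <<'E'
from h import *
p,d=grab('side','side6')
cv2.imwrite('pics/side6c.png',cv2.resize(p[120:260,300:460],(685,600),interpolation=cv2.INTER_CUBIC))
E
```

```text
clock: 18.08
ee_pos: [504.2, -225.5, 127.9]
eef_rot: [-179.8, 0.3, 0.0]
ft_force: [-0.3, 0.4, -0.8]
finger_gap: 0.997
```

View pics/side6c.png

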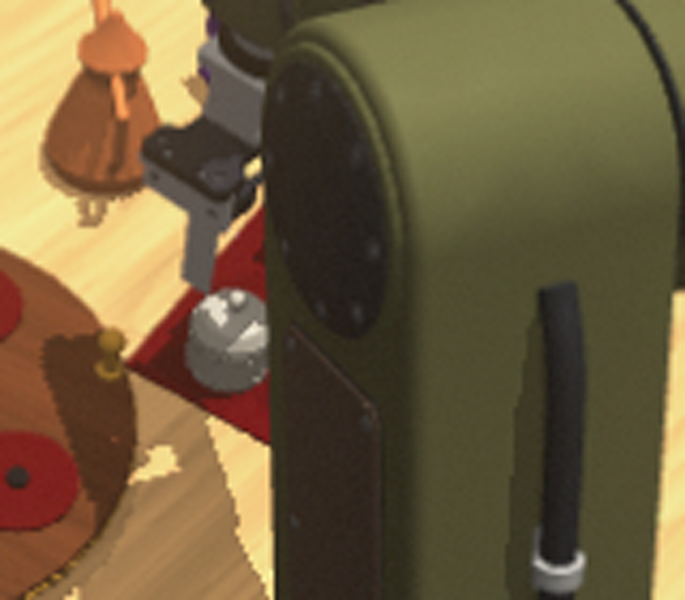

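```bash
python3 -m inch '[{"hand":-1,"delta_pos":[0,0,30],"yaw":0},{"hand":-1,"delta_pos":[0,0,30],"yaw":0},{"hand":-1,"delta_pos":[0,0,25],"yaw":0},{"hand":-1,"delta_pos":[0,0,15],"yaw":0},{"hand":-1,"delta_pos":[0,0,0],"yaw":0}]'
python3 -m inch '[{"hand":-1,"delta_pos":[0,0,10],"yaw":0},{"hand":-1,"delta_pos":[0,0,0],"yaw":0},{"hand":-1,"delta_pos":[0,0,0],"yaw":0}]'
```

```text
clock: 18.55
ee_pos: [505.7, -227.0, 31.4]
eef_rot: [-179.9, 0.1, -0.0]
ft_force: [-0.4, 1.3, 0.5]
finger_gap: 0.998
clock: 18.8
ee_pos: [506.5, -227.9, 23.4]
eef_rot: [180.0, -0.1, -0.0]
ft_force: [-0.7, -0.5, 0.5]
finger_gap: 1.003
```

```bash
python3 -m inch '[{"hand":-1,"delta_pos":[0,0.7,8],"yaw":0},{"hand":1,"delta_pos":[0,0,0],"yaw":0},{"hand":1,"delta_pos":[0,0,0],"yaw":0},{"hand":1,"delta_pos":[0,0,0],"yaw":0},{"hand":1,"delta_pos":[0,0,0],"yaw":0}]' 25
python3 -m inch '[{"hand":1,"delta_pos":[0,0,0],"yaw":0},{"hand":1,"delta_pos":[0,0,0],"yaw":0},{"hand":1,"delta_pos":[0,0,0],"yaw":0},{"hand":1,"delta_pos":[0,0,0],"yaw":0},{"hand":1,"delta_pos":[0,0,0],"yaw":0}]'
python3 -m inch '[{"hand":1,"delta_pos":[0,0,0],"yaw":0},{"hand":1,"delta_pos":[0,0,-8],"yaw":0},{"hand":1,"delta_pos":[0,0,-20],"yaw":0},{"hand":1,"delta_pos":[0,0,-30],"yaw":0},{"hand":1,"delta_pos":[0,0,-30],"yaw":0}]'
```

```text
clock: 19.22
ee_pos: [505.8, -228.6, 14.3]
eef_rot: [180.0, -0.0, -0.0]
ft_force: [1.0, 0.0, -0.0]
finger_gap: 0.751
clock: 19.63
ee_pos: [505.8, -228.6, 14.2]
eef_rot: [180.0, -0.0, -0.0]
ft_force: [-0.4, -1.6, 2.3]
finger_gap: 0.653
clock: 20.05
ee_pos: [504.9, -228.0, 102.5]
eef_rot: [-179.9, 0.1, -0.0]
ft_force: [0.1, 0.7, -3.8]
finger_gap: 0.657
```

```bash
python3 -m inch '[{"hand":1,"delta_pos":[0,0,-30],"yaw":0},{"hand":1,"delta_pos":[0,0,-30],"yaw":0},{"hand":1,"delta_pos":[1,-15,-5],"yaw":0},{"hand":1,"delta_pos":[2,-30,0],"yaw":0},{"hand":1,"delta_pos":[2,-30,0],"yaw":0}]'
python3 -m inch '[{"hand":1,"delta_pos":[2,-30,0],"yaw":0},{"hand":1,"delta_pos":[2,-30,0],"yaw":0},{"hand":1,"delta_pos":[1,-30,0],"yaw":0},{"hand":1,"delta_pos":[0,-30,0],"yaw":0},{"hand":1,"delta_pos":[0,-20,0],"yaw":0}]'
python3 -m inch '[{"hand":1,"delta_pos":[0,0,0],"yaw":0},{"hand":1,"delta_pos":[0,0,0],"yaw":0},{"hand":1,"delta_pos":[0,0,0],"yaw":0}]'
```

```text
clock: 20.47
ee_pos: [510.4, -152.9, 167.5]
eef_rot: [-180.0, -0.0, -0.1]
ft_force: [0.9, 0.6, -5.2]
finger_gap: 0.657
clock: 20.88
ee_pos: [515.2, -11.0, 167.0]
eef_rot: [-180.0, 0.1, 0.0]
ft_force: [-0.7, -0.1, -5.1]
finger_gap: 0.659
clock: 21.13
ee_pos: [515.7, -13.8, 167.0]
eef_rot: [180.0, 0.0, -0.0]
ft_force: [0.1, -1.3, -4.9]
finger_gap: 0.655
```

```bash
python3 -m inch '[{"hand":1,"delta_pos":[0,-2,20],"yaw":0},{"hand":1,"delta_pos":[0,0,30],"yaw":0},{"hand":1,"delta_pos":[0,0,25],"yaw":0},{"hand":1,"delta_pos":[0,0,15],"yaw":0},{"hand":1,"delta_pos":[0,0,0],"yaw":0}]'
python3 -m inch '[{"hand":1,"delta_pos":[0,0,0],"yaw":0},{"hand":1,"delta_pos":[0,0,4],"yaw":0},{"hand":1,"delta_pos":[0,0,0],"yaw":0},{"hand":1,"delta_pos":[0,0,0],"yaw":0},{"hand":1,"delta_pos":[0,0,0],"yaw":0}]'
python3 - <<'E'
from h import *
p,d=grab('side','side7')
cv2.imwrite('pics/side7c.png',cv2.resize(p[150:290,200:360],(685,600),interpolation=cv2.INTER_CUBIC))
E
```

```text
clock: 21.55
ee_pos: [514.1, -12.4, 73.9]
eef_rot: [-180.0, 0.3, -0.1]
ft_force: [-0.5, 0.1, -5.0]
finger_gap: 0.656
clock: 21.97
ee_pos: [516.3, -11.6, 73.8]
eef_rot: [180.0, -0.1, -0.0]
ft_force: [-0.4, 0.2, -4.3]
finger_gap: 0.654
```

View pics/side7c.png

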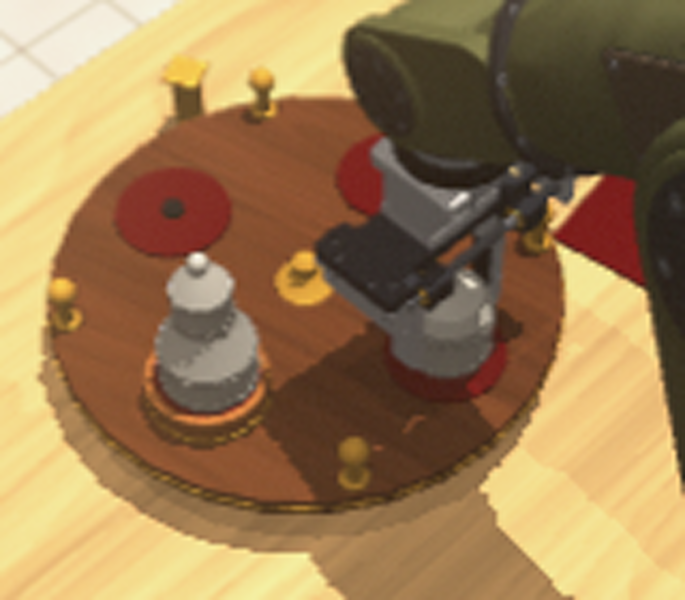

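Good. Lower gently.

```bash
python3 -m inch '[{"hand":1,"delta_pos":[0,0,4],"yaw":0},{"hand":1,"delta_pos":[0,0,3],"yaw":0},{"hand":1,"delta_pos":[0,0,0],"yaw":0},{"hand":1,"delta_pos":[0,0,0],"yaw":0}]'
python3 -m inch '[{"hand":1,"delta_pos":[0,0,2],"yaw":0},{"hand":1,"delta_pos":[0,0,0],"yaw":0},{"hand":1,"delta_pos":[0,0,0],"yaw":0}]'
```

```text
clock: 22.35
ee_pos: [515.8, -11.5, 65.8]
eef_rot: [-180.0, 0.0, -0.0]
ft_force: [-0.1, 0.2, -3.7]
finger_gap: 0.656
clock: 22.6
ee_pos: [516.3, -11.6, 65.1]
eef_rot: [180.0, -0.1, -0.0]
ft_force: [-4.7, -0.1, 8.8]
finger_gap: 0.653
```

```bash
python3 -m inch '[{"hand":0.2,"delta_pos":[0,0,-1],"yaw":0},{"hand":-0.4,"delta_pos":[0,0,0],"yaw":0},{"hand":-1,"delta_pos":[0,0,0],"yaw":0},{"hand":-1,"delta_pos":[0,0,0],"yaw":0},{"hand":-1,"delta_pos":[0,0,0],"yaw":0}]'
python3 -m inch '[{"hand":-1,"delta_pos":[0,0,0],"yaw":0},{"hand":-1,"delta_pos":[0,0,0],"yaw":0},{"hand":-1,"delta_pos":[0,0,-10],"yaw":0},{"hand":-1,"delta_pos":[0,0,-25],"yaw":0},{"hand":-1,"delta_pos":[0,0,-35],"yaw":0}]'
python3 -m inch '[{"hand":-1,"delta_pos":[0,0,-40],"yaw":0},{"hand":-1,"delta_pos":[0,0,-40],"yaw":0},{"hand":-1,"delta_pos":[0,0,-40],"yaw":0},{"hand":-1,"delta_pos":[-20,0,0],"yaw":-5},{"hand":-1,"delta_pos":[-20,0,0],"yaw":-5}]'
python3 -m inch '[{"hand":-1,"delta_pos":[-20,0,0],"yaw":-5.3},{"hand":-1,"delta_pos":[-25,0,0],"yaw":0},{"hand":-1,"delta_pos":[-25,0,0],"yaw":0},{"hand":-1,"delta_pos":[0,0,0],"yaw":0}]'
python3 - <<'E'
from h import *
grab('top','top8');grab('side','side8')
E
```

```text
clock: 23.02
ee_pos: [516.0, -11.5, 65.1]
eef_rot: [-180.0, -0.0, -0.0]
ft_force: [-0.3, 0.1, 0.4]
finger_gap: 0.878
clock: 23.43
ee_pos: [514.7, -11.4, 134.5]
eef_rot: [-180.0, 0.2, -0.0]
ft_force: [-0.1, 0.1, 0.0]
finger_gap: 0.998
clock: 23.85
ee_pos: [476.3, -13.1, 257.8]
eef_rot: [179.9, -0.2, 10.2]
ft_force: [-0.3, 0.1, -1.2]
finger_gap: 1.002
clock: 24.18
ee_pos: [405.5, -30.3, 256.1]
eef_rot: [180.0, -0.1, 15.2]
ft_force: [-0.6, 1.1, 0.5]
finger_gap: 1.003
```

View pics/top8.png

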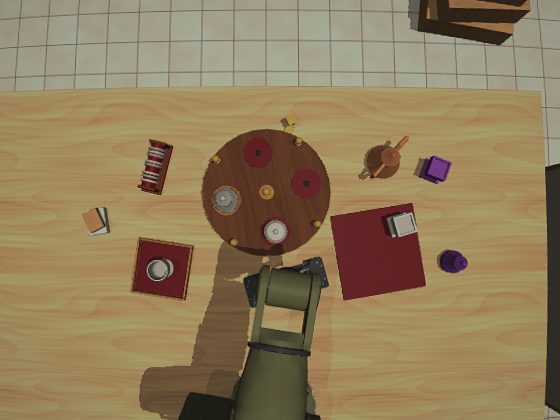

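View pics/side8.png

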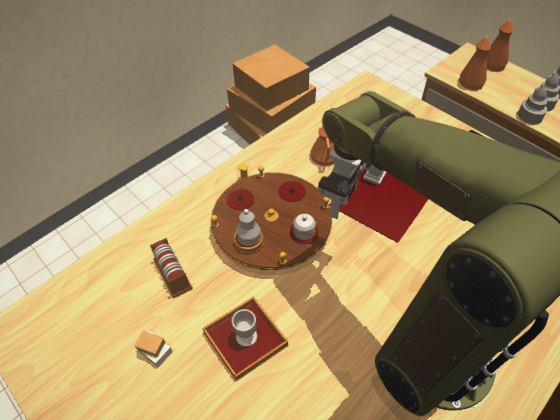

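Box sits on pad 1 (top px 276,231). Burner still on the mat (402,224). Measure burner and pins.

```bash
cat >> h.py <<'E'
def pins(p,lst):
    c=p.reshape(-1,3).astype(int);uv=np.c_[np.tile(np.arange(560),420),np.repeat(np.arange(420),560)]
    for nm,u,v,z in lst:
        m=(np.hypot(uv[:,0]-u,uv[:,1]-v)<8)&(c[:,2]<55); print(nm,m.sum(),wz('top',[uv[m].mean(0)],z))
E
python3 - <<'E'
from h import *
np.set_printoptions(precision=1,suppress=True)
p,d=[np.load('pics/top8.npz')[k] for k in 'pd']
pins(p,[('p2',306,183,61),('p3',257,152,61)])
X=cloud('top',d).reshape(-1,3)
Q=X[(np.hypot(X[:,0]-533,X[:,1]+374)<60)&(X[:,2]>70)];print('burner',len(Q),Q.mean(0),cv2.minAreaRect(Q[:,:2].astype(np.float32)))
Q=X[(np.hypot(X[:,0]-516,X[:,1]+12)<40)&(X[:,2]>85)];print('box',len(Q),(Q.max(0)+Q.min(0))/2,Q[Q[:,2]>119].mean(0))
s=r.get_state();t=np.radians(s['eef_rot'][2]);print(s['ee_pos'],s['eef_rot'])
D=np.array([532.4,-374.3])-s['ee_pos'][:2];print('tool',D@[np.cos(t),np.sin(t)],D@[np.sin(t),-np.cos(t)])
E
```

```text
p2 22 [[ 651.8 -100.3   61. ]]
p3 22 [[740.2  35.8  61. ]]
burner 433 [ 532.3 -374.    81.5] ((532.3527221679688, -374.4280090332031), (57.01456832885742, 59.60279846191406), 15.358245849609375)
box 1363 [516.8 -11.6 808.9] [ 516.2    2.8 1492.7]
[408.1 -29.9 256.1] [180.   -0.1  15.2]
tool 29.61516527354631 364.93120475999694
```

```bash
python3 -m inch '[{"hand":-1,"delta_pos":[3,36.5,0],"yaw":0},{"hand":-1,"delta_pos":[3,36.5,0],"yaw":0},{"hand":-1,"delta_pos":[3,36.5,0],"yaw":0},{"hand":-1,"delta_pos":[3,36.5,0],"yaw":0},{"hand":-1,"delta_pos":[3,36.5,0],"yaw":0}]'
python3 -m inch '[{"hand":-1,"delta_pos":[3,36.5,0],"yaw":0},{"hand":-1,"delta_pos":[3,36.5,0],"yaw":0},{"hand":-1,"delta_pos":[3,36.5,0],"yaw":0},{"hand":-1,"delta_pos":[3,36.5,0],"yaw":0},{"hand":-1,"delta_pos":[3,36.5,0],"yaw":0}]'
python3 -m inch '[{"hand":-1,"delta_pos":[0,0,0],"yaw":0},{"hand":-1,"delta_pos":[0,0,0],"yaw":0},{"hand":-1,"delta_pos":[0,0,0],"yaw":0}]'
python3 - <<'E'
from h import *
grab('top','top9');p,d=grab('side','side9')
s=r.get_state();t=np.radians(s['eef_rot'][2]);print(s['ee_pos'],s['eef_rot'])
D=np.array([532.6,-374.4])-s['ee_pos'][:2];print('tool',D@[np.cos(t),np.sin(t)],D@[np.sin(t),-np.cos(t)])
cv2.imwrite('pics/side9c.png',cv2.resize(p[100:240,300:460],(685,600),interpolation=cv2.INTER_CUBIC))
E
```

```text
clock: 24.7
ee_pos: [471.7, -203.7, 255.0]
eef_rot: [-180.0, -0.0, 15.3]
ft_force: [0.5, 0.9, -0.5]
finger_gap: 1.001
clock: 25.12
ee_pos: [534.2, -375.8, 254.4]
eef_rot: [-180.0, 0.0, 15.3]
ft_force: [0.4, -0.2, 1.7]
finger_gap: 1.003
clock: 25.37
ee_pos: [533.5, -373.6, 254.5]
eef_rot: [-180.0, 0.0, 15.3]
ft_force: [-0.0, 0.9, 0.0]
finger_gap: 1.002
[ 533.39032564 -373.09267288  255.55131067] [ 1.79978501e+02 -2.63088919e-02  1.53127049e+01]
tool -1.1075162027143615 1.052200877259941
```

View pics/side9c.png

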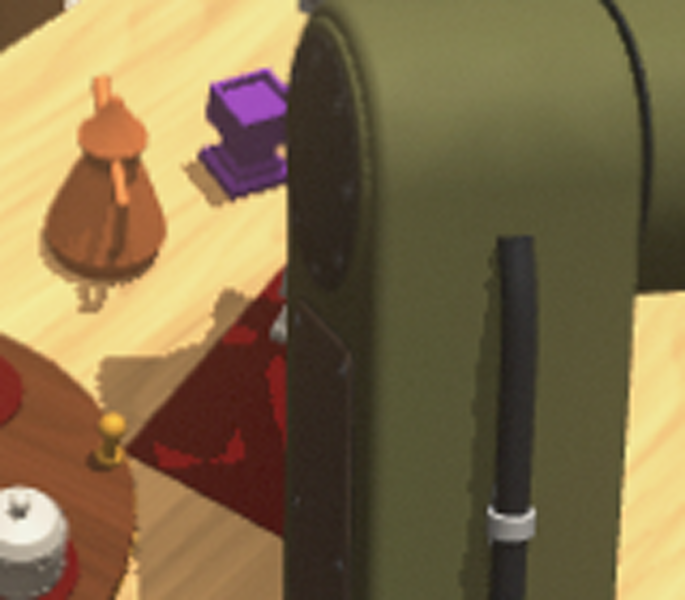

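View pics/top9.png

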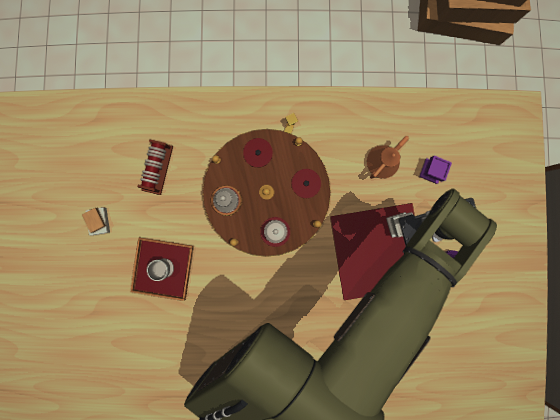

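```bash
python3 -m inch '[{"hand":-1,"delta_pos":[-1,1,35],"yaw":0},{"hand":-1,"delta_pos":[0,0,35],"yaw":0},{"hand":-1,"delta_pos":[0,0,35],"yaw":0},{"hand":-1,"delta_pos":[0,0,30],"yaw":0},{"hand":-1,"delta_pos":[0,0,0],"yaw":0}]'
python3 -m inch '[{"hand":-1,"delta_pos":[0,0,25],"yaw":0},{"hand":-1,"delta_pos":[0,0,25],"yaw":0},{"hand":-1,"delta_pos":[0,0,17],"yaw":0},{"hand":-1,"delta_pos":[0,0,0],"yaw":0},{"hand":-1,"delta_pos":[0,0,0],"yaw":0}]'
```

```text
clock: 25.88
ee_pos: [530.5, -372.8, 114.6]
eef_rot: [-179.6, 0.3, 15.3]
ft_force: [-1.1, 0.3, -0.2]
finger_gap: 1.002
clock: 26.3
ee_pos: [533.0, -375.2, 55.0]
eef_rot: [179.9, -0.0, 15.3]
ft_force: [0.1, -0.7, -0.1]
finger_gap: 1.001
```

```bash
python3 -m inch '[{"hand":-1,"delta_pos":[0,0,2.5],"yaw":0},{"hand":1,"delta_pos":[0,0,0],"yaw":0},{"hand":1,"delta_pos":[0,0,0],"yaw":0},{"hand":1,"delta_pos":[0,0,0],"yaw":0},{"hand":1,"delta_pos":[0,0,0],"yaw":0}]' 25
python3 -m inch '[{"hand":1,"delta_pos":[0,0,0],"yaw":0},{"hand":1,"delta_pos":[0,0,0],"yaw":0},{"hand":1,"delta_pos":[0,0,0],"yaw":0},{"hand":1,"delta_pos":[0,0,0],"yaw":0},{"hand":1,"delta_pos":[0,0,0],"yaw":0}]'
python3 -m inch '[{"hand":1,"delta_pos":[0,0,0],"yaw":0},{"hand":1,"delta_pos":[0,0,-8],"yaw":0},{"hand":1,"delta_pos":[0,0,-20],"yaw":0},{"hand":1,"delta_pos":[0,0,-30],"yaw":0},{"hand":1,"delta_pos":[0,0,-30],"yaw":0}]'
python3 -m inch '[{"hand":1,"delta_pos":[0,0,-30],"yaw":0},{"hand":1,"delta_pos":[0,0,-30],"yaw":0},{"hand":1,"delta_pos":[0,0,-15],"yaw":0},{"hand":1,"delta_pos":[0,0,0],"yaw":0},{"hand":1,"delta_pos":[0,0,0],"yaw":0}]'
python3 - <<'E'
from h import *
s=r.get_state();t=np.radians(s['eef_rot'][2]);print(s['ee_pos'],s['eef_rot'])
D=np.array([651.8,-100.2])-s['ee_pos'][:2];print('tool',D@[np.cos(t),np.sin(t)],D@[np.sin(t),-np.cos(t)])
p,d=grab('side','side10')
cv2.imwrite('pics/side10c.png',cv2.resize(p[100:240,300:460],(685,600),interpolation=cv2.INTER_CUBIC))
E
```

```text
clock: 26.72
ee_pos: [532.5, -375.4, 51.2]
eef_rot: [180.0, -0.0, 15.3]
ft_force: [0.1, -0.3, -0.2]
finger_gap: 0.75
clock: 27.13
ee_pos: [532.4, -375.3, 50.6]
eef_rot: [-180.0, -0.0, 15.3]
ft_force: [-0.7, 1.4, 2.2]
finger_gap: 0.594
clock: 27.55
ee_pos: [531.7, -374.9, 138.8]
eef_rot: [-179.9, 0.1, 15.3]
ft_force: [0.5, 1.0, -4.4]
finger_gap: 0.594
clock: 27.97
ee_pos: [532.2, -375.2, 213.3]
eef_rot: [180.0, -0.0, 15.3]
ft_force: [0.1, 0.7, -5.0]
finger_gap: 0.596
[ 532.21698861 -375.24919858  213.26302378] [ 1.79996268e+02 -6.66195822e-04  1.52551067e+01]
tool 187.73954563285392 -233.89318343916034
```

```bash
python3 -m inch '[{"hand":1,"delta_pos":[10,-12,0],"yaw":0},{"hand":1,"delta_pos":[20,-25,0],"yaw":0},{"hand":1,"delta_pos":[20,-25,0],"yaw":0},{"hand":1,"delta_pos":[20,-25,0],"yaw":0},{"hand":1,"delta_pos":[20,-25,0],"yaw":0}]'
python3 -m inch '[{"hand":1,"delta_pos":[20,-25,0],"yaw":0},{"hand":1,"delta_pos":[20,-25,0],"yaw":0},{"hand":1,"delta_pos":[20,-25,0],"yaw":0},{"hand":1,"delta_pos":[20,-25,0],"yaw":0},{"hand":1,"delta_pos":[17.7,-21.9,0],"yaw":0}]'
python3 -m inch '[{"hand":1,"delta_pos":[0,0,0],"yaw":0},{"hand":1,"delta_pos":[0,0,0],"yaw":0},{"hand":1,"delta_pos":[0,0,0],"yaw":0}]'
cat >> h.py <<'E'
def to(x,y):
    s=r.get_state();t=np.radians(s['eef_rot'][2]);D=np.array([x,y])-s['ee_pos'][:2]
    print(s['ee_pos'],'tool dx dy',D@[np.cos(t),np.sin(t)],D@[np.sin(t),-np.cos(t)])
E
python3 -c "
from h import *
to(651.8,-100.2)"
```

```text
clock: 28.43
ee_pos: [589.7, -241.2, 211.6]
eef_rot: [-179.9, 0.1, 15.3]
ft_force: [0.3, -0.3, -3.6]
finger_gap: 0.591
clock: 28.85
ee_pos: [651.9, -97.3, 211.6]
eef_rot: [-179.9, 0.1, 15.3]
ft_force: [0.3, -0.5, -4.5]
finger_gap: 0.594
clock: 29.1
ee_pos: [651.4, -100.1, 212.1]
eef_rot: [-180.0, 0.1, 15.3]
ft_force: [-0.1, 0.5, -3.5]
finger_gap: 0.591
[ 651.37637717 -100.13602098  212.1487362 ] tool dx dy 0.39181600344151796 0.17329120326453423
```

```bash
python3 -m inch '[{"hand":1,"delta_pos":[0.4,0,20],"yaw":0},{"hand":1,"delta_pos":[0,0,30],"yaw":0},{"hand":1,"delta_pos":[0,0,30],"yaw":0},{"hand":1,"delta_pos":[0,0,15],"yaw":0},{"hand":1,"delta_pos":[0,0,0],"yaw":0}]'
python3 -m inch '[{"hand":1,"delta_pos":[0,0,5],"yaw":0},{"hand":1,"delta_pos":[0,0,0],"yaw":0},{"hand":1,"delta_pos":[0,0,0],"yaw":0},{"hand":1,"delta_pos":[0,0,0],"yaw":0}]'
python3 -c "
from h import *
to(651.8,-100.2)
p,d=grab('side','side11')
cv2.imwrite('pics/side11c.png',cv2.resize(p[150:290,200:360],(685,600),interpolation=cv2.INTER_CUBIC))"
```

```text
clock: 29.52
ee_pos: [649.9, -100.9, 113.9]
eef_rot: [-179.8, 0.4, 15.2]
ft_force: [0.1, 0.1, -3.9]
finger_gap: 0.599
clock: 29.85
ee_pos: [652.7, -100.4, 114.9]
eef_rot: [179.9, -0.1, 15.2]
ft_force: [0.4, -0.2, -4.5]
finger_gap: 0.593
[ 652.72983855 -100.41003412  114.90131695] tool dx dy -0.8419005499487351 -0.4471213702963744
```

View pics/side11c.png

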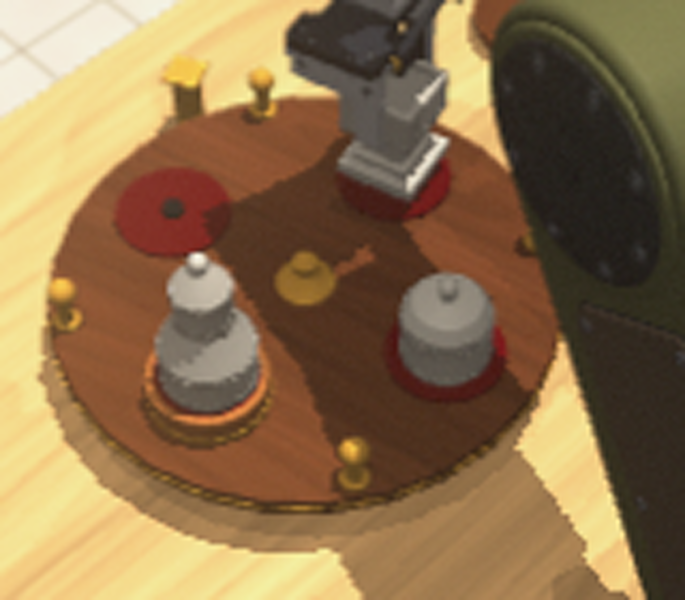

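```bash
python3 -m inch '[{"hand":1,"delta_pos":[-0.6,-0.3,7],"yaw":0},{"hand":1,"delta_pos":[0,0,4],"yaw":0},{"hand":1,"delta_pos":[0,0,0],"yaw":0},{"hand":1,"delta_pos":[0,0,0],"yaw":0}]'
python3 -m inch '[{"hand":1,"delta_pos":[0,0,1.5],"yaw":0},{"hand":1,"delta_pos":[0,0,0],"yaw":0},{"hand":1,"delta_pos":[0,0,0],"yaw":0}]'
```

```text
clock: 30.23
ee_pos: [651.5, -99.9, 102.3]
eef_rot: [-180.0, 0.0, 15.3]
ft_force: [0.1, -0.0, -3.7]
finger_gap: 0.594
clock: 30.48
ee_pos: [651.9, -99.9, 101.6]
eef_rot: [180.0, -0.1, 15.3]
ft_force: [0.6, 0.7, 2.2]
finger_gap: 0.597
```

Touching. Release, rise, back off.

```bash
python3 -m inch '[{"hand":0.3,"delta_pos":[0,0,-0.3],"yaw":0},{"hand":-0.4,"delta_pos":[0,0,0],"yaw":0},{"hand":-1,"delta_pos":[0,0,0],"yaw":0},{"hand":-1,"delta_pos":[0,0,0],"yaw":0},{"hand":-1,"delta_pos":[0,0,0],"yaw":0}]'
python3 -m inch '[{"hand":-1,"delta_pos":[0,0,0],"yaw":0},{"hand":-1,"delta_pos":[0,0,0],"yaw":0},{"hand":-1,"delta_pos":[0,0,0],"yaw":0},{"hand":-1,"delta_pos":[0,0,-10],"yaw":0},{"hand":-1,"delta_pos":[0,0,-25],"yaw":0}]'
python3 -m inch '[{"hand":-1,"delta_pos":[0,0,-35],"yaw":0},{"hand":-1,"delta_pos":[0,0,-35],"yaw":0},{"hand":-1,"delta_pos":[0,0,-35],"yaw":0},{"hand":-1,"delta_pos":[-30,15,0],"yaw":0},{"hand":-1,"delta_pos":[-35,20,0],"yaw":0}]'
python3 -m inch '[{"hand":-1,"delta_pos":[-40,20,0],"yaw":0},{"hand":-1,"delta_pos":[-40,20,0],"yaw":0},{"hand":-1,"delta_pos":[-40,20,0],"yaw":0},{"hand":-1,"delta_pos":[-30,10,0],"yaw":0},{"hand":-1,"delta_pos":[0,0,0],"yaw":0}]'
python3 - <<'E'
from h import *
grab('top','top12');grab('side','side12')
i=cv2.imread('pics/top12.png');cv2.imwrite('pics/c12.png',cv2.resize(i[115:265,195:345],(600,600),interpolation=cv2.INTER_CUBIC))
E
```

```text
clock: 30.9
ee_pos: [651.6, -100.1, 101.4]
eef_rot: [180.0, 0.0, 15.3]
ft_force: [0.7, 0.5, 1.0]
finger_gap: 0.842
clock: 31.32
ee_pos: [650.2, -99.7, 134.0]
eef_rot: [-179.9, 0.3, 15.3]
ft_force: [0.1, 1.0, -0.1]
finger_gap: 1.004
clock: 31.73
ee_pos: [598.8, -150.1, 244.2]
eef_rot: [179.9, -0.2, 15.4]
ft_force: [0.3, -1.4, -1.0]
finger_gap: 0.999
clock: 32.15
ee_pos: [475.3, -254.6, 242.7]
eef_rot: [179.9, -0.0, 15.0]
ft_force: [0.7, -0.3, 0.2]
finger_gap: 0.999
```

View pics/c12.png

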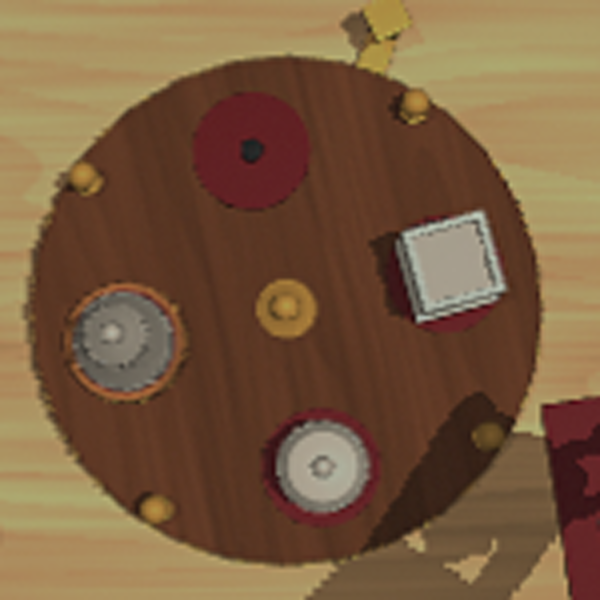

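View pics/side12.png

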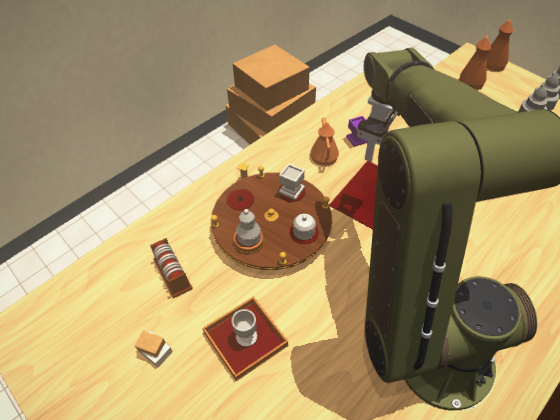

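```bash
python3 -m inch '[{"hand":-0.2,"delta_pos":[0,0,0],"yaw":-7.1},{"hand":-0.2,"delta_pos":[0,0,0],"yaw":-7.1},{"hand":-0.2,"delta_pos":[0,0,0],"yaw":-7.1},{"hand":-0.2,"delta_pos":[0,0,0],"yaw":-7.1},{"hand":-0.2,"delta_pos":[0,0,0],"yaw":-7.1}]' 10
python3 -m inch '[{"hand":-0.2,"delta_pos":[0,0,0],"yaw":-7.1},{"hand":-0.2,"delta_pos":[0,0,0],"yaw":-7.1},{"hand":-0.2,"delta_pos":[0,0,0],"yaw":-7.1},{"hand":-0.2,"delta_pos":[0,0,0],"yaw":-7.1},{"hand":-0.2,"delta_pos":[0,0,0],"yaw":-7.1}]'
python3 - <<'E'
from h import *
np.set_printoptions(precision=1,suppress=True)
p,d=[np.load('pics/top12.npz')[k] for k in 'pd']
X=cloud('top',d).reshape(-1,3);X=X[X[:,2]<220]
for n,c in [('box',(516,-12)),('burner',(652,-100)),('tower',(603,124)),('goblet',(411,313))]:
    Q=X[np.hypot(X[:,0]-c[0],X[:,1]-c[1])<38];print(n,np.percentile(Q[:,2],[50,90,98,100]), (Q[Q[:,2]>80].min(0)+Q[Q[:,2]>80].max(0))/2)
p2,d2=[np.load('pics/side12.npz')[k] for k in 'pd']
Y=cloud('side',d2).reshape(-1,3)
Q=Y[np.hypot(Y[:,0]-652,Y[:,1]+100)<45];Q=Q[Q[:,2]>125];print('burner top side',len(Q),Q[:,2].mean(),np.linalg.lstsq(np.c_[Q[:,:2]-Q[:,:2].mean(0),np.ones(len(Q))],Q[:,2],rcond=None)[0])
c=[(195+(x+.5)/4-.5,115+(y+.5)/4-.5) for x,y in [(488,434)]]
for z in(84,90): print('knob1',wz('top',c,z))
to(537,-127.5)
pi=cv2.imread('pics/top12.png');cv2.imwrite('pics/ptr.png',cv2.resize(pi[110:140,270:310],(800,600),interpolation=cv2.INTER_CUBIC))
si=cv2.imread('pics/side12.png');cv2.imwrite('pics/ptrs.png',cv2.resize(si[155:195,220:275],(800,582),interpolation=cv2.INTER_CUBIC))
E
```

```text
clock: 32.67
ee_pos: [479.7, -250.8, 241.6]
eef_rot: [180.0, -0.0, 51.2]
ft_force: [-0.3, -0.5, 0.5]
finger_gap: 0.683
clock: 33.08
ee_pos: [479.7, -250.8, 241.6]
eef_rot: [180.0, -0.0, 86.7]
ft_force: [-0.1, -0.2, -0.8]
finger_gap: 0.6
box [105.9 114.2 126.4 132.2] [516.8 -11.6 111.7]
burner [130.1 138.3 140.9 146.9] [652.2 -99.5 126. ]
tower [126.  181.2 196.8 201.3] [603.3 123.7 140.7]
goblet [ 56.2 102.  107.  113.1] [412.3 311.8  96.6]
burner top side 326 133.27606848236312 [ -0.   -0.  133.3]
knob1 [[ 537.9 -127.    84. ]]
knob1 [[ 537.8 -126.5   90. ]]
[ 479.7 -250.8  241.6] tool dx dy 126.43413171948623 50.10557156036251
```

View pics/ptr.png

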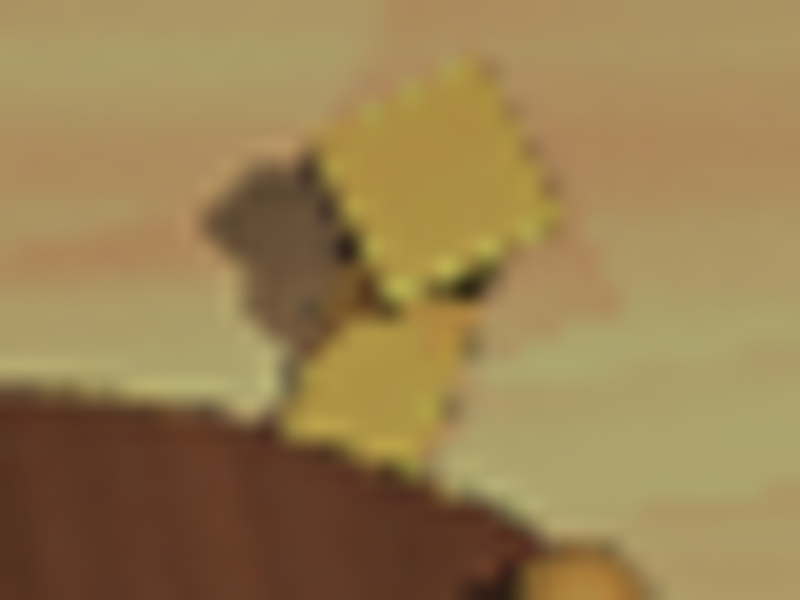

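View pics/ptrs.png

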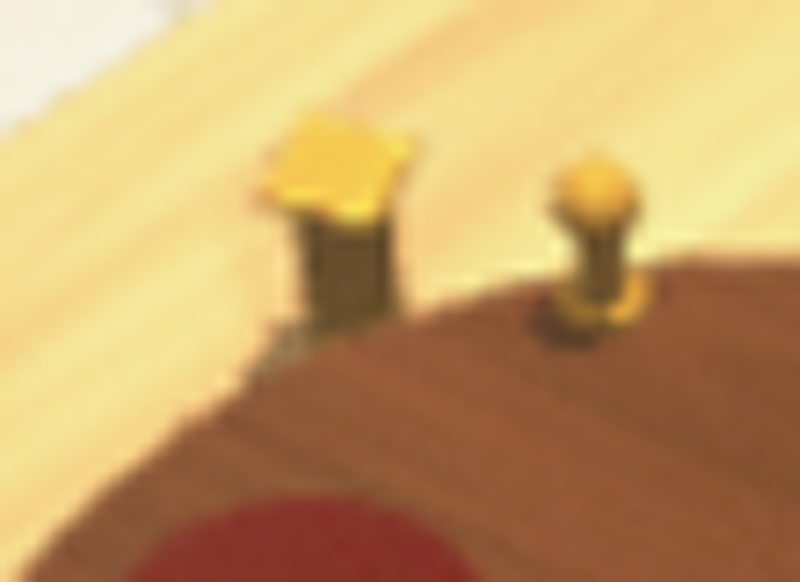

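```bash
python3 - <<'E'
from h import *
A=np.array([627.8,12.4])
for n,uv in [('top',(270+437.5/20-.5,110+180.5/20-.5)),('side',(220+338.5/14.55-.5,155+170.5/14.55-.5))]:
    P=wz(n,[uv],61)[0];D=P[:2]-A;print(n,P,np.hypot(*D),np.degrees(np.arctan2(D[1],D[0])))
# side-camera estimate of hub axis & pin3
E
python3 -m inch '[{"hand":-0.2,"delta_pos":[25.3,10,0],"yaw":0},{"hand":-0.2,"delta_pos":[25.3,10,0],"yaw":0},{"hand":-0.2,"delta_pos":[25.3,10,0],"yaw":0},{"hand":-0.2,"delta_pos":[25.3,10,0],"yaw":0},{"hand":-0.2,"delta_pos":[25.3,10,0],"yaw":0}]'
python3 -m inch '[{"hand":-0.2,"delta_pos":[0,0,25],"yaw":0},{"hand":-0.2,"delta_pos":[0,0,30],"yaw":0},{"hand":-0.2,"delta_pos":[0,0,25],"yaw":0},{"hand":-0.2,"delta_pos":[0,0,10],"yaw":0},{"hand":-0.2,"delta_pos":[0,0,0],"yaw":0}]'
python3 -m inch '[{"hand":-0.2,"delta_pos":[0,0,0],"yaw":0},{"hand":-0.2,"delta_pos":[0,0,0],"yaw":0},{"hand":-0.2,"delta_pos":[0,0,0],"yaw":0}]'
python3 - <<'E'
from h import *
to(537.5,-127.2)
p,d=grab('side','side13')
cv2.imwrite('pics/side13c.png',cv2.resize(p[120:260,240:400],(685,600),interpolation=cv2.INTER_CUBIC))
E
```

```text
top [836.09235589 -60.10915906  61.        ] 220.55222436241627 -19.193642537002805
side [836.91311554 -57.36949303  61.        ] 220.44517968628008 -18.4510058661496
clock: 33.5
ee_pos: [538.0, -126.4, 241.7]
eef_rot: [180.0, -0.0, 86.3]
ft_force: [-0.4, 0.2, 0.5]
finger_gap: 0.601
clock: 33.92
ee_pos: [536.5, -127.7, 149.5]
eef_rot: [-179.8, -0.1, 86.3]
ft_force: [0.3, -0.1, 0.4]
finger_gap: 0.599
clock: 34.17
ee_pos: [537.6, -128.9, 153.0]
eef_rot: [179.9, 0.0, 86.3]
ft_force: [-0.4, -1.0, 0.8]
finger_gap: 0.602
[ 537.5593948  -128.91741553  152.99643999] tool dx dy 1.7098879528268738 -0.17125134849085344
```

View pics/side13c.png

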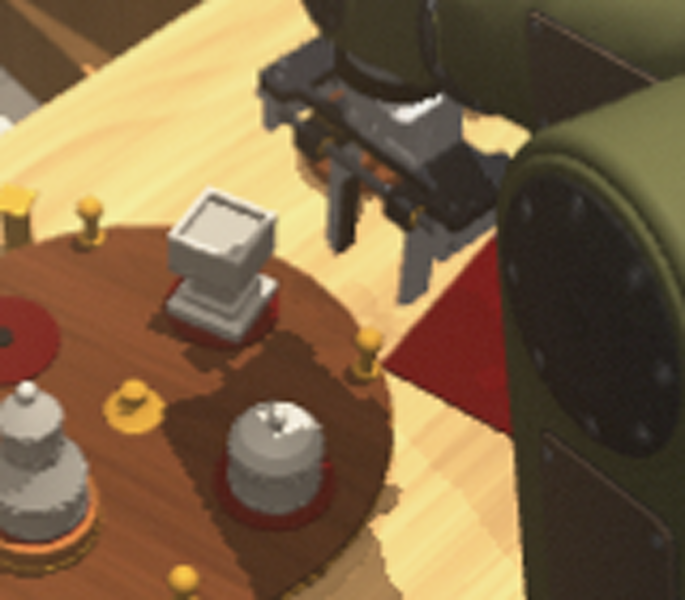

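```bash
python3 -m inch '[{"hand":-0.2,"delta_pos":[1.5,0,25],"yaw":0},{"hand":-0.2,"delta_pos":[0,0,25],"yaw":0},{"hand":-0.2,"delta_pos":[0,0,20],"yaw":0},{"hand":-0.2,"delta_pos":[0,0,10],"yaw":0},{"hand":-0.2,"delta_pos":[0,0,6],"yaw":0}]'
python3 -m inch '[{"hand":-0.2,"delta_pos":[0,0,0],"yaw":0},{"hand":-0.2,"delta_pos":[0,0,0],"yaw":0},{"hand":-0.2,"delta_pos":[0,0,0],"yaw":0}]'
python3 - <<'E'
from h import *
to(537.5,-127.2)
p,d=grab('side','side14')
cv2.imwrite('pics/side14c.png',cv2.resize(p[120:260,240:400],(685,600),interpolation=cv2.INTER_CUBIC))
E
```

```text
clock: 34.63
ee_pos: [536.8, -127.3, 64.8]
eef_rot: [-180.0, -0.0, 86.2]
ft_force: [-1.0, -0.7, 0.4]
finger_gap: 0.599
clock: 34.88
ee_pos: [537.6, -127.5, 66.7]
eef_rot: [179.9, 0.0, 86.3]
ft_force: [-0.5, 0.2, -0.5]
finger_gap: 0.599
[ 537.55432615 -127.52710614   66.65102922] tool dx dy 0.3228597433761882 -0.07557342586485351
```

View pics/side14c.png

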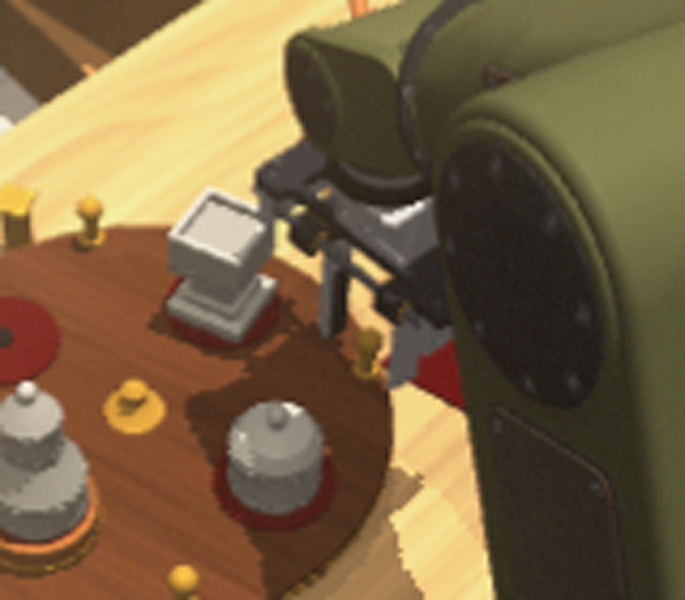

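```bash
python3 -m inch '[{"hand":0.3,"delta_pos":[0,0,0],"yaw":0},{"hand":0.3,"delta_pos":[0,0,0],"yaw":0},{"hand":0.3,"delta_pos":[0,0,0],"yaw":0},{"hand":0.4,"delta_pos":[0,0,0],"yaw":0},{"hand":0.5,"delta_pos":[0,0,0],"yaw":0}]' 6
python3 -m inch '[{"hand":0.6,"delta_pos":[0,0,0],"yaw":0},{"hand":1,"delta_pos":[0,0,0],"yaw":0},{"hand":1,"delta_pos":[0,0,0],"yaw":0},{"hand":1,"delta_pos":[0,0,0],"yaw":0},{"hand":1,"delta_pos":[0,0,0],"yaw":0}]' 6
python3 -c "
from h import *
to(537.5,-127.2)"
```

```text
clock: 35.35
ee_pos: [536.9, -127.3, 65.4]
eef_rot: [180.0, -0.0, 86.3]
ft_force: [-1.0, -0.2, 0.1]
finger_gap: 0.284
clock: 35.77
ee_pos: [536.8, -127.3, 65.3]
eef_rot: [-180.0, 0.0, 86.3]
ft_force: [-1.7, -0.8, 0.1]
finger_gap: 0.203
[ 536.83420262 -127.33807709   65.34285895] tool dx dy 0.18123683618125114 0.655366031872715
```

```bash
python3 -m inch '[{"hand":1,"delta_pos":[0.73,-1.27,0],"yaw":0.5},{"hand":1,"delta_pos":[1.45,-2.53,0],"yaw":1},{"hand":1,"delta_pos":[1.45,-2.53,0],"yaw":1},{"hand":1,"delta_pos":[2.2,-3.78,0],"yaw":1.5},{"hand":1,"delta_pos":[2.95,-5.03,0],"yaw":2}]'
python3 -m inch '[{"hand":1,"delta_pos":[2.95,-5.03,0],"yaw":2},{"hand":1,"delta_pos":[2.95,-5.03,0],"yaw":2},{"hand":1,"delta_pos":[2.95,-5.03,0],"yaw":2},{"hand":1,"delta_pos":[2.95,-5.03,0],"yaw":2},{"hand":1,"delta_pos":[2.95,-5.03,0],"yaw":2}]'
cat >> h.py <<'E'
def arc():
    s=r.get_state();D=s['ee_pos'][:2]-np.array([627.8,12.4]);th=np.degrees(np.arctan2(D[1],D[0]))%360
    print('r %.1f th %.1f yaw %.1f skew %.1f z %.1f gap %.1f j6 %.1f'%(np.hypot(*D),th,s['eef_rot'][2],s['eef_rot'][2]-th+180,s['ee_pos'][2],s['finger_gap']*94,s['joints'][5]),s['ft_force'])
E
python3 -c "
from h import *
arc()"
```

```text
clock: 36.18
ee_pos: [522.5, -117.0, 65.3]
eef_rot: [180.0, 0.0, 80.1]
ft_force: [0.1, -1.9, 1.1]
finger_gap: 0.206
clock: 36.6
ee_pos: [501.3, -96.5, 65.3]
eef_rot: [-180.0, 0.0, 70.1]
ft_force: [0.3, -1.1, 0.6]
finger_gap: 0.205
r 166.9 th 220.7 yaw 70.1 skew 29.4 z 65.3 gap 19.2 j6 4.9 [ 0.26867233 -1.0933064   0.59343042]
```

```bash
python3 -m inch '[{"hand":1,"delta_pos":[2.95,-5.03,0],"yaw":2},{"hand":1,"delta_pos":[2.95,-5.03,0],"yaw":2},{"hand":1,"delta_pos":[2.95,-5.03,0],"yaw":2},{"hand":1,"delta_pos":[2.95,-5.03,0],"yaw":2},{"hand":1,"delta_pos":[2.95,-5.03,0],"yaw":2}]'
python3 -m inch '[{"hand":1,"delta_pos":[2.95,-5.03,0],"yaw":2},{"hand":1,"delta_pos":[2.95,-5.03,0],"yaw":2},{"hand":1,"delta_pos":[2.95,-5.03,0],"yaw":2},{"hand":1,"delta_pos":[2.95,-5.03,0],"yaw":2},{"hand":1,"delta_pos":[2.95,-5.03,0],"yaw":2}]'
python3 -c "
from h import *
arc()"
python3 -m inch '[{"hand":1,"delta_pos":[2.95,-5.03,0],"yaw":2},{"hand":1,"delta_pos":[2.95,-5.03,0],"yaw":2},{"hand":1,"delta_pos":[2.95,-5.03,0],"yaw":2},{"hand":1,"delta_pos":[2.95,-5.03,0],"yaw":2},{"hand":1,"delta_pos":[2.95,-5.03,0],"yaw":2}]'
python3 -m inch '[{"hand":1,"delta_pos":[2.95,-5.03,0],"yaw":2},{"hand":1,"delta_pos":[2.95,-5.03,0],"yaw":2},{"hand":1,"delta_pos":[2.95,-5.03,0],"yaw":2},{"hand":1,"delta_pos":[2.95,-5.03,0],"yaw":2},{"hand":1,"delta_pos":[2.95,-5.03,0],"yaw":2}]'
python3 -c "
from h import *
arc()"
```

```text
clock: 37.02
ee_pos: [484.2, -72.9, 65.3]
eef_rot: [-180.0, 0.0, 60.1]
ft_force: [-1.6, -2.0, 0.1]
finger_gap: 0.202
clock: 37.43
ee_pos: [471.4, -46.6, 65.3]
eef_rot: [-180.0, 0.0, 50.1]
ft_force: [-1.5, -1.7, 0.4]
finger_gap: 0.207
r 167.1 th 200.7 yaw 50.1 skew 29.4 z 65.3 gap 19.5 j6 29.8 [-1.46467111 -1.7364466   0.44458243]
clock: 37.85
ee_pos: [463.5, -18.5, 65.3]
eef_rot: [-180.0, 0.0, 40.1]
ft_force: [-2.3, -2.1, 0.5]
finger_gap: 0.203
clock: 38.27
ee_pos: [460.4, 10.5, 65.3]
eef_rot: [-180.0, 0.0, 30.1]
ft_force: [-2.5, -1.2, 1.3]
finger_gap: 0.202
r 167.4 th 180.7 yaw 30.1 skew 29.4 z 65.3 gap 19.0 j6 56.7 [-2.46615202 -1.18471688  1.28968198]
```

```bash
python3 -m inch '[{"hand":1,"delta_pos":[2.95,-5.03,0],"yaw":2},{"hand":1,"delta_pos":[2.95,-5.03,0],"yaw":2},{"hand":1,"delta_pos":[2.95,-5.03,0],"yaw":2},{"hand":1,"delta_pos":[2.95,-5.03,0],"yaw":2},{"hand":1,"delta_pos":[2.95,-5.03,0],"yaw":2}]'
python3 -m inch '[{"hand":1,"delta_pos":[2.95,-5.03,0],"yaw":2},{"hand":1,"delta_pos":[2.95,-5.03,0],"yaw":2},{"hand":1,"delta_pos":[2.95,-5.03,0],"yaw":2},{"hand":1,"delta_pos":[2.95,-5.03,0],"yaw":2},{"hand":1,"delta_pos":[2.95,-5.03,0],"yaw":2}]'
python3 -c "
from h import *
arc()"
python3 -m inch '[{"hand":1,"delta_pos":[2.95,-5.03,0],"yaw":2},{"hand":1,"delta_pos":[2.95,-5.03,0],"yaw":2},{"hand":1,"delta_pos":[2.95,-5.03,0],"yaw":2},{"hand":1,"delta_pos":[2.95,-5.03,0],"yaw":2},{"hand":1,"delta_pos":[2.95,-5.03,0],"yaw":2}]'
python3 -m inch '[{"hand":1,"delta_pos":[2.95,-5.03,0],"yaw":2},{"hand":1,"delta_pos":[2.95,-5.03,0],"yaw":2},{"hand":1,"delta_pos":[2.95,-5.03,0],"yaw":2},{"hand":1,"delta_pos":[2.95,-5.03,0],"yaw":2},{"hand":1,"delta_pos":[2.95,-5.03,0],"yaw":2}]'
python3 -c "
from h import *
arc()"
```

```text
clock: 38.68
ee_pos: [462.5, 39.6, 65.3]
eef_rot: [-180.0, 0.1, 20.1]
ft_force: [-2.4, -1.0, 1.3]
finger_gap: 0.205
clock: 39.1
ee_pos: [469.7, 67.8, 65.3]
eef_rot: [-180.0, 0.1, 10.1]
ft_force: [-2.3, -0.9, 3.0]
finger_gap: 0.206
r 167.6 th 160.7 yaw 10.1 skew 29.4 z 65.3 gap 19.3 j6 83.7 [-2.26930407 -0.92408327  3.00034595]
clock: 39.52
ee_pos: [481.6, 94.4, 65.3]
eef_rot: [-180.0, 0.1, 0.1]
ft_force: [-1.6, -0.8, 2.7]
finger_gap: 0.2
clock: 39.93
ee_pos: [498.0, 118.6, 65.3]
eef_rot: [-180.0, 0.1, -9.9]
ft_force: [-2.9, -0.2, 2.2]
finger_gap: 0.202
r 167.7 th 140.7 yaw -9.9 skew 29.4 z 65.3 gap 19.0 j6 109.2 [-2.90153152 -0.21054575  2.19747312]
```

```bash
python3 -m inch '[{"hand":1,"delta_pos":[2.95,-5.03,0],"yaw":2},{"hand":1,"delta_pos":[2.95,-5.03,0],"yaw":2},{"hand":1,"delta_pos":[2.95,-5.03,0],"yaw":2},{"hand":1,"delta_pos":[2.95,-5.03,0],"yaw":2},{"hand":1,"delta_pos":[2.95,-5.03,0],"yaw":2}]'
python3 -m inch '[{"hand":1,"delta_pos":[2.95,-5.03,0],"yaw":2},{"hand":1,"delta_pos":[2.95,-5.03,0],"yaw":2},{"hand":1,"delta_pos":[2.95,-5.03,0],"yaw":2},{"hand":1,"delta_pos":[2.2,-3.78,0],"yaw":1.5},{"hand":1,"delta_pos":[2.2,-3.78,0],"yaw":1.5}]'
python3 -m inch '[{"hand":1,"delta_pos":[1.45,-2.53,0],"yaw":1},{"hand":1,"delta_pos":[1.45,-2.53,0],"yaw":1},{"hand":1,"delta_pos":[0.73,-1.27,0],"yaw":0.5},{"hand":1,"delta_pos":[0,0,0],"yaw":0},{"hand":1,"delta_pos":[0,0,0],"yaw":0}]'
python3 - <<'E'
from h import *
arc()
grab('top','top15');grab('side','side15')
i=cv2.imread('pics/top15.png');cv2.imwrite('pics/c15.png',cv2.resize(i[105:265,185:345],(600,600),interpolation=cv2.INTER_CUBIC))
E
```

```text
clock: 40.35
ee_pos: [518.4, 139.5, 65.3]
eef_rot: [-180.0, 0.1, -19.9]
ft_force: [-1.8, 1.7, 1.7]
finger_gap: 0.207
clock: 40.77
ee_pos: [539.5, 155.1, 65.3]
eef_rot: [-180.0, 0.1, -28.9]
ft_force: [-2.3, 2.5, 1.4]
finger_gap: 0.203
clock: 41.18
ee_pos: [546.0, 158.9, 65.3]
eef_rot: [-180.0, 0.0, -31.3]
ft_force: [-1.4, 5.9, 1.3]
finger_gap: 0.207
r 167.7 th 119.2 yaw -31.3 skew 29.6 z 65.3 gap 19.5 j6 133.7 [-1.44182474  5.87818288  1.34105448]
```

View pics/c15.png

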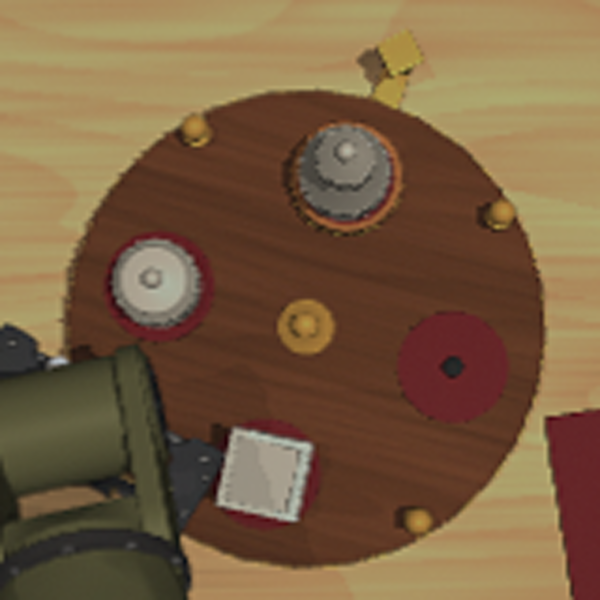

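View pics/side15.png

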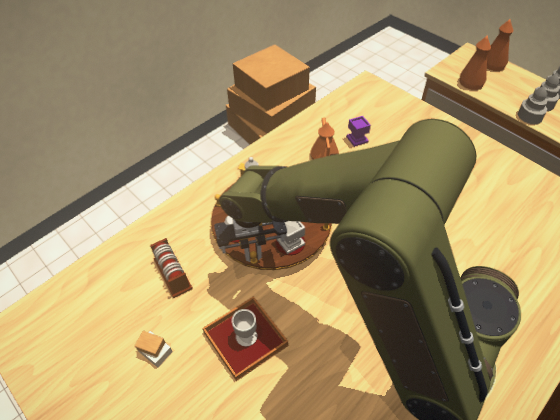

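Run:
```python
from h import *
A=np.array([627.8,12.4])
p=cv2.imread('pics/top15.png')
f=lambda x,y:(185+(x+.5)/3.75-.5,105+(y+.5)/3.75-.5)
a=lambda P:np.degrees(np.arctan2(P[1]-A[1],P[0]-A[0]))
pins(p,[('p3',*f(452,367),61)])
P3=wz('top',[f(452,367)],61)[0];print(P3,'plinth ang',a(P3)+90)
k=wz('top',[f(195,129),f(500,213),f(418,520)],88);print([a(q) for q in k],'->plinth', a(k[0])-45,a(k[1])+45,a(k[2])+135)
pl=wz('top',[f(345,178)],77)[0];print('plinth',pl,a(pl))
print('pointer',a(wz('top',[f(400.5,54)],61)[0]))
```

```text
p3 22 [[596.83640284 -97.80540435  61.        ]]
[596.4543341  -97.24692298  61.        ] plinth ang -15.95407876926538
[np.float64(29.34337049159146), np.float64(-60.611255760536714), np.float64(-150.55463137586358)] ->plinth -15.656629508408539 -15.611255760536714 -15.554631375863579
plinth [737.17536301 -17.42211287  77.        ] -15.251446391327763
pointer -19.35841502939768
```

```bash
python3 -m inch '[{"hand":1,"delta_pos":[1.25,-2.65,0],"yaw":1},{"hand":1,"delta_pos":[1.25,-2.65,0],"yaw":1},{"hand":1,"delta_pos":[1.45,-2.53,0],"yaw":1},{"hand":1,"delta_pos":[0.73,-1.27,0],"yaw":0.5},{"hand":1,"delta_pos":[0,0,0],"yaw":0}]'
python3 -m inch '[{"hand":1,"delta_pos":[0,0,0],"yaw":0},{"hand":1,"delta_pos":[0,0,0],"yaw":0},{"hand":1,"delta_pos":[0,0,0],"yaw":0}]'
cat >> h.py <<'E'
def ang(name):
    A=np.array([627.8,12.4]);a=lambda P:np.degrees(np.arctan2(P[1]-A[1],P[0]-A[0]))
    p,d=grab('top',name)
    cv2.imwrite(f'pics/{name}c.png',cv2.resize(p[105:265,185:345],(600,600),interpolation=cv2.INTER_CUBIC))
    c=p.reshape(-1,3).astype(int);uv=np.c_[np.tile(np.arange(560),420),np.repeat(np.arange(420),560)]
    m=(np.hypot(uv[:,0]-305,uv[:,1]-204)<16)&(c[:,2]<55);P=wz('top',[uv[m].mean(0)],61)[0];print(m.sum(),P,'plinth',a(P)+90)
E
python3 -c "
from h import *
arc();ang('top16')"
```

```text
clock: 41.7
ee_pos: [555.5, 163.7, 65.4]
eef_rot: [-180.0, -0.0, -34.8]
ft_force: [-0.8, 4.4, 0.6]
finger_gap: 0.208
clock: 41.95
ee_pos: [555.1, 163.5, 65.4]
eef_rot: [-180.0, 0.0, -34.7]
ft_force: [-1.3, 4.9, 0.6]
finger_gap: 0.205
r 167.6 th 115.7 yaw -34.7 skew 29.6 z 65.4 gap 19.2 j6 137.5 [-1.28622101  4.89524346  0.64520709]
21 [590.62086375 -96.06011811  61.        ] plinth -18.92124565555163
```

View pics/top16c.png

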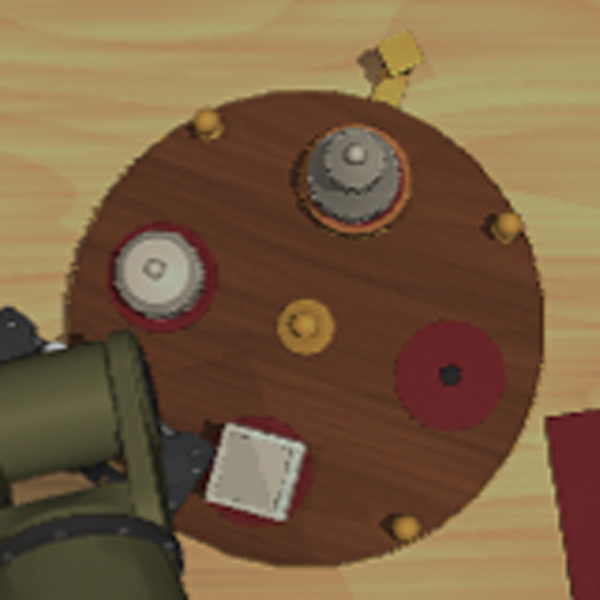

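```bash
python3 -m inch '[{"hand":1,"delta_pos":[-0.7,-0.4,0],"yaw":0},{"hand":1,"delta_pos":[0,0,0],"yaw":0},{"hand":0.55,"delta_pos":[0,0,0],"yaw":0},{"hand":0.4,"delta_pos":[0,0,0],"yaw":0},{"hand":0.2,"delta_pos":[0,0,0],"yaw":0}]' 6
python3 -m inch '[{"hand":0,"delta_pos":[0,0,0],"yaw":0},{"hand":0,"delta_pos":[0,0,0],"yaw":0},{"hand":0,"delta_pos":[0,0,0],"yaw":0},{"hand":0,"delta_pos":[0,0,-10],"yaw":0},{"hand":0,"delta_pos":[0,0,-20],"yaw":0}]'
python3 -m inch '[{"hand":0,"delta_pos":[0,0,-30],"yaw":0},{"hand":0,"delta_pos":[0,0,-35],"yaw":0},{"hand":0,"delta_pos":[0,0,-35],"yaw":0},{"hand":0,"delta_pos":[0,0,-35],"yaw":0},{"hand":0,"delta_pos":[0,0,-20],"yaw":0}]'
python3 -c "
from h import *
to(380,160)"
```

```text
clock: 42.42
ee_pos: [554.8, 163.9, 65.4]
eef_rot: [180.0, -0.0, -34.7]
ft_force: [0.0, -0.1, -0.2]
finger_gap: 0.329
clock: 42.83
ee_pos: [553.7, 163.8, 94.2]
eef_rot: [179.8, 0.1, -34.7]
ft_force: [-1.0, 0.8, 0.4]
finger_gap: 0.502
clock: 43.25
ee_pos: [555.2, 164.2, 255.5]
eef_rot: [-179.8, -0.2, -34.7]
ft_force: [-0.0, 0.4, 0.6]
finger_gap: 0.501
[555.2124533  164.19856487 255.54645069] tool dx dy -141.5871162300281 103.29627416713475
```

```bash
python3 -m inch '[{"hand":0,"delta_pos":[0,0,0],"yaw":-7},{"hand":0,"delta_pos":[0,0,0],"yaw":-7},{"hand":0,"delta_pos":[0,0,0],"yaw":-7},{"hand":0,"delta_pos":[0,0,0],"yaw":-7},{"hand":0,"delta_pos":[0,0,0],"yaw":-7}]'
python3 -m inch '[{"hand":0,"delta_pos":[-30,30,0],"yaw":0},{"hand":0,"delta_pos":[-30,30,0],"yaw":0},{"hand":0,"delta_pos":[-30,30,0],"yaw":0},{"hand":0,"delta_pos":[-30,30,0],"yaw":0},{"hand":0,"delta_pos":[-30,30,0],"yaw":0}]'
python3 -m inch '[{"hand":0,"delta_pos":[-10,30,0],"yaw":0},{"hand":0,"delta_pos":[-10,30,0],"yaw":0},{"hand":0,"delta_pos":[0,0,0],"yaw":0}]'
python3 - <<'E'
from h import *
np.set_printoptions(precision=1,suppress=True)
ang('top17');grab('side','side17')
p=cv2.imread('pics/side17.png');cv2.imwrite('pics/side17c.png',cv2.resize(p[150:290,200:360],(685,600),interpolation=cv2.INTER_CUBIC))
E
```

```text
clock: 43.67
ee_pos: [554.7, 164.0, 251.3]
eef_rot: [-180.0, -0.0, 0.6]
ft_force: [-0.0, -0.2, 0.8]
finger_gap: 0.498
clock: 44.08
ee_pos: [406.4, 15.2, 250.8]
eef_rot: [180.0, -0.0, 0.3]
ft_force: [0.7, -0.7, 0.2]
finger_gap: 0.499
clock: 44.33
ee_pos: [387.0, -47.3, 251.5]
eef_rot: [179.9, -0.1, 0.1]
ft_force: [-0.1, 0.7, -0.9]
finger_gap: 0.502
21 [590.6 -96.1  61. ] plinth -18.92124565555163
```

View pics/top17c.png

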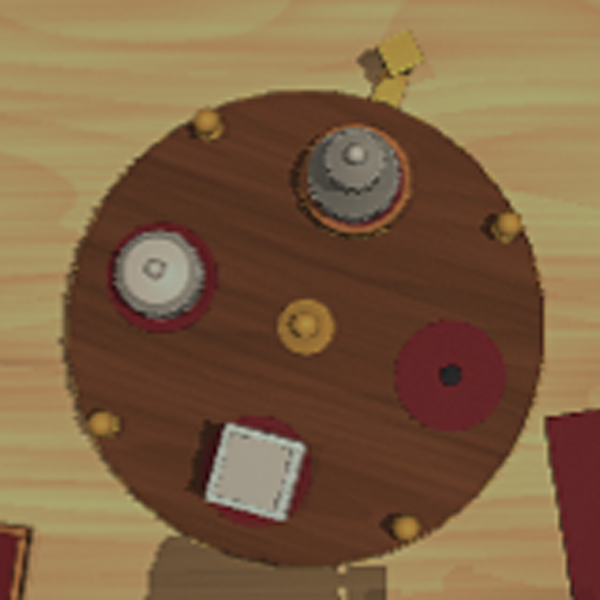

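View pics/side17c.png

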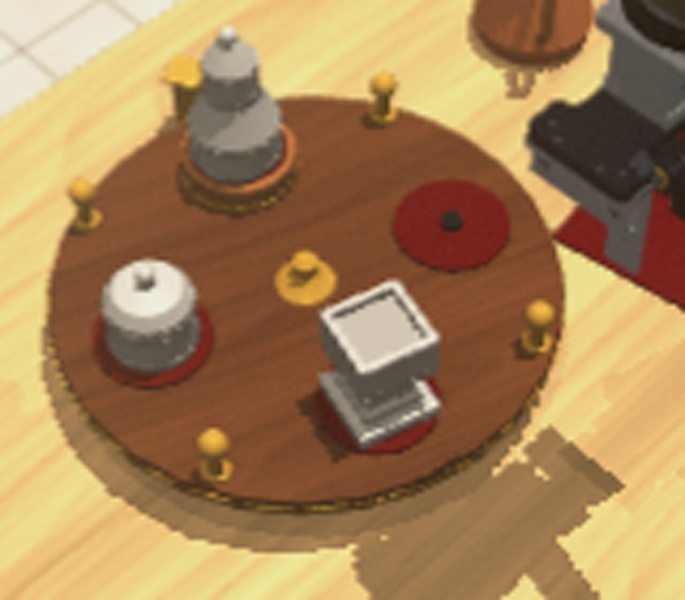

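View pics/top17.png

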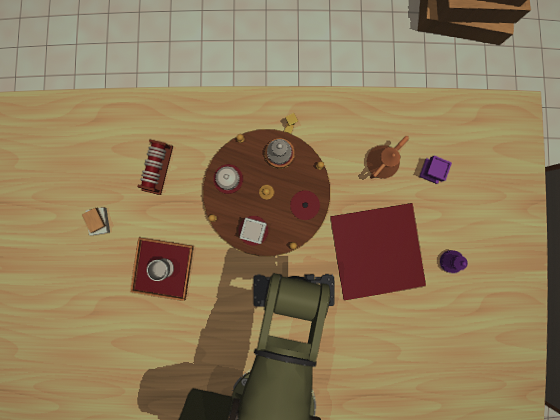

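```bash
python3 - <<'E'
from h import *
np.set_printoptions(precision=1,suppress=True)
A=np.array([627.8,12.4])
for n in('top','side'):
    X=cloud(n,np.load(f'pics/{n}17.npz')['d']).reshape(-1,3)
    for nm,off,zl,zh in [('tower',0,140,172),('box',90,75,98),('burner',180,120,142)]:
        a=np.radians(-18.95+off);c=A+115*np.array([np.cos(a),np.sin(a)])
        Q=X[(np.hypot(*(X[:,:2]-c).T)<55)&(X[:,2]>zl)&(X[:,2]<zh)]
        if nm=='burner':
            T=Q;e=cv2.minAreaRect(T[:,:2].astype(np.float32))[0]
        else:
            M=np.c_[2*Q[:,:2],np.ones(len(Q))];s=np.linalg.lstsq(M,(Q[:,:2]**2).sum(1),rcond=None)[0];e=(s[:2],np.sqrt(s[2]+s[0]**2+s[1]**2))
        print(n,nm,len(Q),'exp',c,'fit',e)
X=cloud('top',np.load('pics/top17.npz')['d']).reshape(-1,3)
for nm,off in [('tower',0),('box',90),('burner',180)]:
    a=np.radians(-18.95+off);c=A+115*np.array([np.cos(a),np.sin(a)])
    Q=X[(np.hypot(*(X[:,:2]-c).T)<40)&(X[:,2]<230)];print(nm,np.percentile(Q[:,2],[50,98,100]))
E
python3 - <<'E'
import cv2
p=cv2.imread('pics/top17.png');cv2.imwrite('pics/c17.png',cv2.resize(p[165:250,205:275],(494,600),interpolation=cv2.INTER_CUBIC))
E
```

```text
top tower 73 exp [736.6 -24.9] fit (array([735.4, -22.5]), np.float64(18.779055409820216))
top box 35 exp [665.1 121.2] fit (array([665.4, 121.6]), np.float64(30.69283659246892))
top burner 441 exp [519.   49.7] fit (518.3989868164062, 50.29905700683594)
side tower 115 exp [736.6 -24.9] fit (array([736.9, -19.1]), np.float64(18.10089143281842))
side box 107 exp [665.1 121.2] fit (array([666.4, 123.5]), np.float64(30.394124801540304))
side burner 440 exp [519.   49.7] fit (519.3545532226562, 52.518890380859375)
tower [121.9 195.3 200. ]
box [103.9 125.8 132.7]
burner [129.7 140.6 142.1]
```

View pics/c17.png

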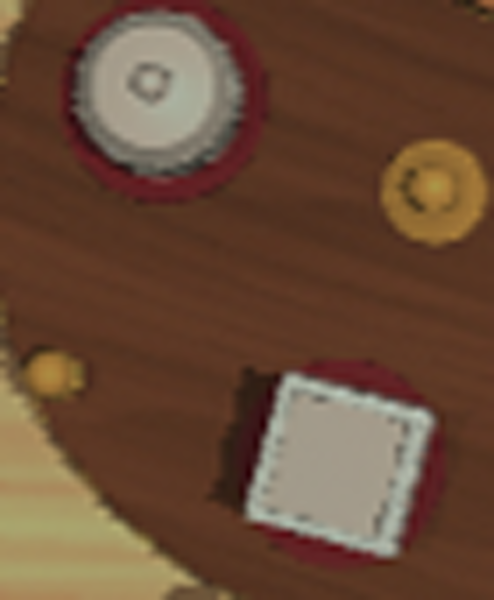

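Run:
```python
from h import *
f=lambda x,y:(185+(x+.5)/3.75-.5,105+(y+.5)/3.75-.5)
k=wz('top',[f(207,123),f(507,225),f(405,526),f(103,423)],88)[:,:2];A=k.mean(0);print(A)
a=np.degrees(np.arctan2(*(k-A).T[::-1]));print((a-[45,-45,-135,135]+180)%360-180)
h=wz('top',[f(305.5,324)],75)[0];print('hub',h)
for A in(A,[627.8,12.4]):
  P=wz('top',[f(400.5,54)],61)[0];print('pointer',np.degrees(np.arctan2(P[1]-A[1],P[0]-A[0])))
  P=wz('top',[f(356,180)],77)[0];print('plinth',np.degrees(np.arctan2(P[1]-A[1],P[0]-A[0])))
```

```text
[627.60759218  12.36311715]
[-19.10893708 -19.10585083 -19.15216342 -19.02522444]
hub [628.17056982  12.46769079  75.        ]
pointer -19.332669957005052
plinth -19.371729732110385
pointer -19.35841502939768
plinth -19.4211407275099
```

Knobs put the plinth at −19.1° and the pointer is at −19.3°, so they are aligned. The arm is clear of everything, so I'm handing in.

```bash
python3 -c "
from workcell import r
print(r.get_state()['clock'],r.get_state()['ft_force']);print(r.job_done())"
```

```text
44.4333 [ 0.75452939  0.86466191 -0.31955826]
the job is handed in; nothing more can be done
None
```

The job is done and handed in after 44.4 s, with the arm clear of everything. The mat held only the box and the burner besides the casket.

- **Goblet:** it stands upright in the wrapping tray.
- **Plinth:** the spired casket stands centred on it.
- **Low pads:** the box stands on pad 1 and the burner on pad 2; pad 3 is empty. In the top view each is within 1 mm of its pad's centre. The alarm pins cannot be seen under the pieces. Contact on lowering came at the heights expected for pieces sitting flush.
- **Display:** I turned it slowly clockwise, about 120°, holding a rim knob in the gripper.
- **Alignment:** the top camera puts the plinth at −18.9° to −19.4°, depending on the feature measured, and the pointer at −19.2° to −19.4°. The side camera gave −18.5° for the pointer, and its readings sit 1–3 mm further left (+y) on the box and burner, and up to 6 mm on the casket, which I put down to calibration.
- **Everything else:** the coffee pot, bangle rack, gift boxes and purple pieces were left alone, and nothing fell. I saw neither the box nor the burner get knocked aside.

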